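# Start a reagent on the magnetic stirrer

### The arm

A 7-joint arm with a two-finger parallel gripper is mounted at the origin on a cart in front of the work surface, level with it; the furniture and walls round the work are solid. World frame = base frame: x ahead of the robot, y to its left, z up, the work surface at z = 0. Lengths are in m, angles in rad, forces in N, time in s.
With the tool pointing down it reaches from about 0.4 to 0.85 m from the base axis. Payload 10.4 kg.
Tool frame: the origin (TCP) lies at the very end of the fingers, on their centre line; the grasp point (between the pads) lies 19 mm behind it (r.pinch_z is the distance from the TCP to the grasp point, in m); z points along the fingers, y is the line along which they close (so a half turn about z gives the same grasp; the last joint's range is limited). The gripper opens to 87 mm and grips with 3 to 60 N. Pads are 19 mm wide; open, the fingers measure 117 mm over their backs; the gripper's body (75 mm by 190 mm) begins 51 mm behind the grasp point.
Start: joints at [-1.168, 0.332, -0.065, 1.46, 0.022, 1.35, -0.088], TCP at [0.258, 0.569, 0.223] pointing down, gripper open.
Joint ranges: [-2.6, 2.6], [-0.5, 2.12], [-1.47, 1.34], [0.16, 2.42], [-1.27, 4.41], [0.06, 2.06], [-2.6, 2.6]. Speed limits (rad/s): [2.22, 2.22, 2.79, 2.79, 3.14, 3.14, 3.14].

### API

Orientations are given as a unit quaternion [x, y, z, w].
In Python, from bench import r, camera gives the robot as it stands. The module is installed in compiled form; this text tells all that it offers.
- The arm moves only by the shell command python3 -m pendant 'ROWS' [FORCE]. ROWS is JSON, a list of rows, each an object with "dp": the shift along the tool's x, y, z as a fraction of full scale, a list of three; "rotation": the turn, a rotation vector about the tool's x, y, z as a fraction of full scale, a list of three; "jaw": the opening, from 0 (shut) to 1 (fully open). A call has 1 to 8 rows; each row is the pose to reach, as a shift and turn from the pose commanded when the call began, along the tool's axes at that moment, turning the shorter way round; what a row does not reach only later rows make up. Full scale, the value 1, is 0.15 m for a shift and 2 pi rad for a turn. A row lasts 1/8 s, in which the tool goes at most 62.5 mm and 10.7 degrees, less where a joint would pass 70% of its speed; a pose out of reach is approached as far as the arm can. A call with a number of a shift or a turn outside -1 to 1 is refused whole. A call with a gripper value outside its range is refused whole. The fingers move at their own pace and stop on an object; FORCE is the grip in N (left out, the last holds). Time passes only in rows, so rows that repeat a pose let the fingers close. It gives the time, the measured TCP pose, the force, the opening and the grip force at its end, in the units of the state.
- r.read_state(): the state, without advancing time (a new reading comes with each control period).
- camera(name): name is "side" or "top" or "wrist"; returns a dict with "image" (384x512x3 uint8, red, green, blue), "z_map" (384x512 float32, m along the optical axis (not along the pixel's ray), 0 where there is no reading), "mtx" (3x3 intrinsics, pixels), "T" (4x4, takes a point from camera to world coordinates). Camera axes: x right, y down, z forward; pixel columns grow to the right and rows downward; lengths in m; the calibration is good to about 2 mm. A picture is of the moment at which its call begins.
- r.close_job(): hands the job in; it is judged then, once.
The state is a dict: "time": time; "joint_positions": joint angles; "joint_vel": joint speeds; "joint_torque": joint torques, N m; "ee_pos": TCP position; "eef_rot": TCP orientation; "ft_force": force on the tool from outside, world axes, zero at the start; "torque": the same for the moment, N m; "width": finger opening in m; "grip_force": force on a finger pad.
Only numpy, scipy, OpenCV 4.12 (cv2) and the standard library are available. Lean on these libraries where they do the work, as an engineer would, in place of code of your own. Each camera call takes 0.05 s, during which the arm holds its last target. There are 200 camera calls.

### The job

Get the white-capped amber bottle stirring: pick the blue-handled stir-bar retriever wand off the stirrer's plate and stand it, magnet tip down, in the steel holder cup, then set the bottle down gently, upright on the centre of the plate, and let go of it. Only then turn the speed knob up (clockwise) until its white pointer meets the red tab on the scale, without running past the tab, or the stir bar jumps. Leave the red tab and everything else on the bench as they are.

Things in the scene. Friction and masses are not known exactly. Their poses are not given: they have to be found in the camera images.
- stirrer: White magnetic stirrer, fixed to the bench; 160 mm wide (y), 255 mm deep (x from -130 to +125 of its origin), z up; origin on the bench under the housing. Its front (-x, toward the robot) is a control panel that rises away from the robot at 15 degrees; behind that the housing is 75 mm high and carries the round plate.
- plate_center (a point): Centre of the top face of the stirrer's round white plate (131 mm diameter, 94 mm above the bench, grey target circles of 60 and 100 mm diameter), 45 mm behind the stirrer's origin; axes as the stirrer's.
- knob_grip (a point): Grip point on the axis of the black round speed knob (plain cylinder, 35 mm diameter, from 3 to 28 mm above the panel), 17 mm out of the panel. z is the knob's axis, out of the panel (15 degrees from vertical, leaning to the robot); x lies along the white pointer line, turning with the knob. The knob turns stiffly (0.06 N m), stays where it is left, and can be gripped at any angle.
- pointer (a point): Where the knob's white pointer line points on the scale: 34 mm from the knob's axis, 3 mm above the panel; turns with the knob. The scale is 270 degrees, its gap toward the robot.
- tab_mark (a point): The red set-point tab on the rim of the scale: point 34 mm from the knob's axis, 3 mm above the panel (the tab reaches from 29 to 43 mm and stands 4 mm high); x of this frame points outward from the knob's axis, z out of the panel. The knob is set when pointer coincides with it. The tab is stiff; do not push it.
- speed_knob (a joint): Angle of the speed knob: 0 at the lowest scale mark (lower left), grows clockwise as seen from outside the panel, 4.71 at the top mark.
- set_tab (a joint): Angle of the red tab on the same scale as speed_knob: the knob is set when the two joint values are equal. Always at least 0.9 above the knob at the start.
- wand: Stir-bar retriever wand, 200 mm long, 50 g, lying flat on the stirrer's plate, tip away from the robot. Square blue handle, 16 x 16 mm, from x = -45 to +55 mm; then a white shaft of 8 mm; a white magnet tip 16 mm in diameter ends at x = -145 mm. Origin on the underside of the handle (middle line at z = 8 mm); x runs from tip to handle end.
- wand_tip (a point): End of the wand's magnet tip, on its middle line. At the start it may reach under the front edge of the wall shelf (part of the room), which hangs 0.3 m above the bench beyond x = 0.77 m.
- cup: Steel holder cup, loose, 0.6 kg, 92 mm high, 54 mm outer and 46 mm inner diameter, on a foot of 72 mm diameter; origin under its centre, z up. Inner floor 8 mm above the bench. Mind the big plate dispenser (part of the room, up to 0.3 m high) that fills the bench to the right, from y = -0.32 m outward for x beyond 0.47 m.
- cup_floor (a point): Centre of the cup's inner floor.
- bottle: Amber reagent bottle with a white cap, closed, 102 mm high, about 0.2 kg; body 54 mm in diameter up to about 70 mm, then a sloping shoulder; cap 32 mm in diameter from 84 to 102 mm, a good place to grip from above. Origin under its centre, z up.
- amber_small: Smaller amber bottle with a black cap, 46 mm diameter, 90 mm high. A bystander: leave it alone. Origin at the centre of its underside, z up.
- jar: White jar with a green cap, 41 mm diameter, 46 mm high. A bystander: leave it alone. Origin at the centre of its underside, z up.
- wash: White wash bottle with red cap and spout, body 66 mm diameter (its axis at y = -12 mm of the origin), 213 mm high. A bystander: leave it alone. Origin at the centre of its underside, z up.
- clock_timer: White countdown timer, 41 x 62 x 65 mm. A bystander: leave it alone. Origin at the centre of its underside, z up.
- tips: White box of yellow pipette tips, 71 x 84 x 40 mm (55 mm with its clear lid). A bystander: leave it alone. Origin at the centre of its underside, z up.
- pen: Black-capped marker lying along its y, 12 x 136 x 14 mm. A bystander: leave it alone. Origin at the centre of its underside, z up.
- tweezers: Steel forceps lying along their y, 13 x 122 x 10 mm. A bystander: leave it alone. Origin at the centre of its underside, z up.

How it is judged:
By the outcome, as a careful person would: the job done as asked, in the order asked, and still so for the second after the job is handed in, with the robot touching nothing.
It also fails if it takes over 72 s, if anything falls off the work surface, if the arm or the gripper's body presses on something with over 40 N, if the wrist force passes 120 N, or if a joint passes its speed limit or range.

## Working session

There is one attempt and no reset: what is moved stays moved. The work goes in short steps, Python scripts to look and compute and a shell command to move; the robot and the scene stay as the last step left them, time stands still between calls to the robot, and variables do not carry over. Pictures are saved under pics/ and viewed, at most 10 in all, crops included, and the job is handed in when it is done.

```bash
mkdir -p pics
python3 - <<'E'
from bench import r,camera
import cv2,numpy as np
print({k:np.round(v,4) for k,v in r.read_state().items()}, r.pinch_z)
for n in ["side","top"]:
    c=camera(n); cv2.imwrite(f"pics/{n}0.png",cv2.resize(c["image"][:,:,::-1],(800,600),interpolation=cv2.INTER_CUBIC))
    np.savez(f"{n}0.npz",**c); print(n,c["mtx"].round(1).tolist(),c["T"].round(3).tolist())
E
```

```text
{'time': np.float64(0.0), 'joint_positions': array([-1.1676,  0.3329, -0.0647,  1.461 ,  0.0216,  1.3499, -0.0885]), 'joint_vel': array([-0.0004,  0.0001,  0.0006,  0.0001, -0.0005,  0.0002, -0.0005]), 'joint_torque': array([-2.00000e-04, -6.23271e+01,  2.44000e-02, -3.89879e+01,
       -6.13000e-02,  4.01000e-02,  1.00000e-04]), 'ee_pos': array([0.258 , 0.5688, 0.2217]), 'eef_rot': array([ 2.113e-01,  9.774e-01, -7.000e-04, -1.000e-04]), 'ft_force': array([-1.4202,  0.4504, -0.1464]), 'torque': array([ 0.0364, -0.0345, -0.0787]), 'grip_force': np.float64(0.0), 'width': np.float64(0.0871)} 0.0187
side [[362.4, 0.0, 257.1], [0.0, 362.4, 186.1], [0.0, 0.0, 1.0]] [[0.989, -0.069, 0.132, 0.418], [-0.148, -0.514, 0.845, -0.964], [0.01, -0.855, -0.519, 0.676], [0.0, 0.0, 0.0, 1.0]]
top [[394.4, 0.0, 252.0], [0.0, 394.4, 193.5], [0.0, 0.0, 1.0]] [[-0.022, -0.988, 0.152, 0.424], [-1.0, 0.02, -0.015, 0.051], [0.012, -0.152, -0.988, 1.071], [0.0, 0.0, 0.0, 1.0]]
```

View pics/top0.png

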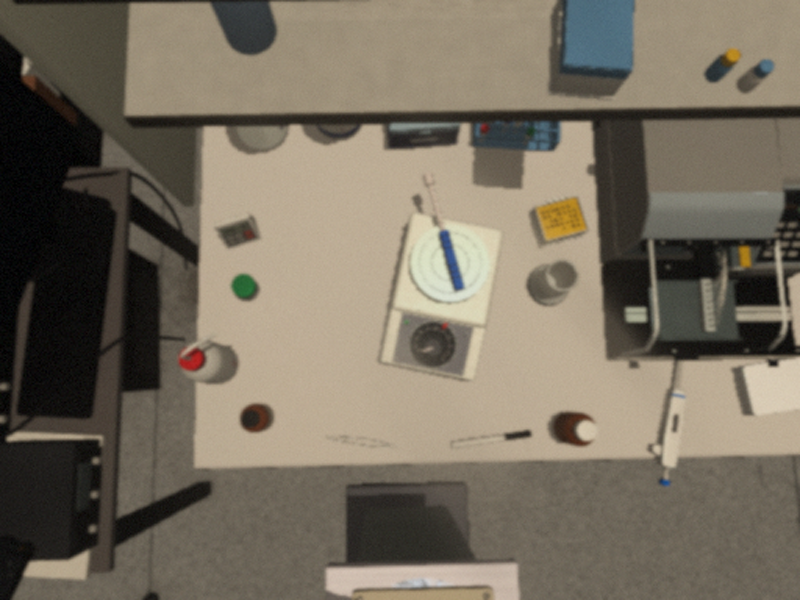

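View pics/side0.png

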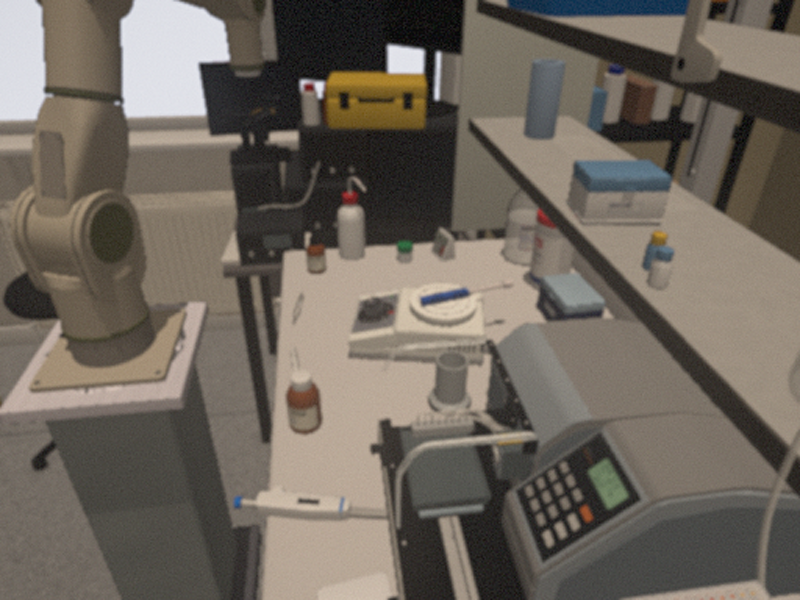

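The top view (800x600) shows the plate centred near (450,261) with the blue wand handle (441,232)-(461,290). The knob is near (433,344) with the red tab near (446,326), the cup rim near (562,275) and the bottle cap near (585,430). The side view shows the same things, with the cap at (301,383) and the cup rim at (451,362).

```bash
cat > h.py <<'E'
import numpy as np,cv2
def cloud(c):
    z=c["z_map"].astype(float); v,u=np.mgrid[:z.shape[0],:z.shape[1]]; K=c["mtx"]
    P=np.stack([(u-K[0,2])/K[0,0]*z,(v-K[1,2])/K[1,1]*z,z,np.ones_like(z)],-1)@c["T"].T
    P=P[...,:3].copy(); P[z==0]=np.nan; return P
def proj(c,p):
    q=np.linalg.inv(c["T"])@np.append(p,1); q=c["mtx"]@q[:3]; return q[:2]/q[2]
def near(P,x,y,rad): return np.hypot(P[...,0]-x,P[...,1]-y)<rad
E
python3 - <<'E'
from h import *
for n in ["top","side"]:
    c=np.load(n+"0.npz"); P=cloud(c); I=c["image"].astype(int); hsv=cv2.cvtColor(c["image"],cv2.COLOR_RGB2HSV)
    px={"top":dict(plate=(450,261),cap=(585,430),cup=(562,275),knob=(433,344),tab=(446,326),bench=(330,330)),
        "side":dict(cap=(301,380),cup=(451,357),plate=(415,310),bench=(330,350),knob=(375,305))}[n]
    for k,(u,v) in px.items(): print(n,k,P[int(v*.64),int(u*.64)].round(3))
    blue=(hsv[...,0]>100)&(hsv[...,0]<130)&(hsv[...,1]>140)&(P[...,2]>.08)&(P[...,2]<.14)&(P[...,0]<.77)&(np.abs(P[...,1])<.3)
    Q=P[blue]; m=np.median(Q,0); d=np.linalg.svd(Q-Q.mean(0))[2][0]; t=(Q-Q.mean(0))@d
    print(n,"handle",len(Q),Q.mean(0).round(4),d.round(3),np.percentile(t,[0,2,98,100]).round(3),"z",np.percentile(Q[:,2],[10,50,90]).round(4))
    for k,(zl,zh,rad) in dict(cap=(.09,.12,.05),cup=(.082,.105,.06),plate=(.086,.1,.09)).items():
        u,v=px[k]; p=P[int(v*.64),int(u*.64)]
        M=near(P,p[0],p[1],rad)&(P[...,2]>zl)&(P[...,2]<zh); Q=P[M]
        if len(Q)>5:
            print(n,k,len(Q),Q.mean(0).round(4),"circle",[np.round(a,4) for a in cv2.minEnclosingCircle((Q[:,:2]*1000).astype(np.float32))])
c=np.load("top0.npz")
a=cv2.resize(c["image"][190:250,235:320][:,:,::-1],(800,565),interpolation=cv2.INTER_CUBIC); cv2.imwrite("pics/knob0.png",a)
E
```

```text
top plate [ 0.637 -0.056  0.11 ]
top cap [ 0.368 -0.255  0.102]
top cup [ 0.627 -0.257  0.026]
top knob [ 0.507 -0.026  0.088]
top tab [ 0.539 -0.049  0.067]
top bench [ 0.543  0.147 -0.002]
top handle 70 [ 0.6358 -0.0581  0.1098] [-0.972 -0.235  0.01 ] [-0.047 -0.042  0.04   0.041] z [0.1077 0.1096 0.1124]
top cap 151 [ 0.3676 -0.256   0.1013] circle [array([ 367.7245, -257.1754]), np.float64(16.2865)]
top cup 137 [ 0.6148 -0.2372  0.09  ] circle [array([ 614.8842, -236.8873]), np.float64(26.9185)]
top plate 1757 [ 0.6369 -0.0543  0.0939] circle [array([639.2701, -55.1327]), np.float64(65.4867)]
side cap [ 0.368 -0.267  0.099]
side cup [ 0.62  -0.214  0.078]
side plate [ 0.58  -0.075  0.087]
side bench [ 0.416 -0.06  -0.004]
side knob [ 0.509 -0.043  0.083]
  return _methods._mean(a, axis=axis, dtype=dtype,
  ret = um.true_divide(
<stdin>:8: RuntimeWarning: Mean of empty slice.
<stdin>:9: RuntimeWarning: Mean of empty slice.
Traceback (most recent call last):
IndexError: index -1 is out of bounds for axis 0 with size 0
```

```bash
cat > go.py <<'E'
# plan: python3 go.py ncalls x y z yaw_of_tool_y_deg [tiltaxis-free]; prints dp / rotation (pendant units) for each call
import sys,numpy as np
from scipy.spatial.transform import Rotation as Ro, Slerp
def down(yaw):
    a=np.radians(yaw); y=np.array([np.cos(a),np.sin(a),0]); z=np.array([0,0,-1.]); return Ro.from_matrix(np.c_[np.cross(y,z),y,z])
def plan(p1,R1,n=1,p0=None,R0=None):
    from bench import r
    s=r.read_state(); p0=s["ee_pos"] if p0 is None else p0; R0=Ro.from_quat(s["eef_rot"]) if R0 is None else R0
    p0,p1=map(np.asarray,(p0,p1)); S=Slerp([0,1],Ro.concatenate([R0,R1]))
    for i in range(n):
        a,b=i/n,(i+1)/n; Ra=S(a)
        print("dp",(Ra.inv().apply((p1-p0)/n)/.15).round(3).tolist(),"rot",((Ra.inv()*S(b)).as_rotvec()/2/np.pi).round(4).tolist())
if __name__=="__main__":
    v=list(map(float,sys.argv[1:])); plan(v[1:4],down(v[4]),int(v[0]))
E
python3 go.py 5 0.56 -0.05 0.33 -76.4
python3 - <<'E'
from h import *
c=np.load("side0.npz"); P=cloud(c); hsv=cv2.cvtColor(c["image"],cv2.COLOR_RGB2HSV)
W=(P[...,2]>.099)&(P[...,2]<.13)&near(P,.64,-.055,.07)
Q=P[W];print("side handle",len(Q),Q.mean(0).round(4), hsv[W].mean(0).round())
for k,(x,y,zl,zh,rad) in dict(cap=(.368,-.257,.08,.12,.03),cup=(.615,-.237,.088,.105,.045)).items():
    Q=P[near(P,x,y,rad)&(P[...,2]>zl)&(P[...,2]<zh)]; print(k,len(Q),Q.mean(0).round(4),np.percentile(Q,[2,98],axis=0).round(3).tolist())
E
```

```text
dp [-0.708, -0.585, -0.143] rot [-0.0, 0.0001, 0.0789]
dp [-0.901, -0.178, -0.144] rot [-0.0, 0.0001, 0.0789]
dp [-0.877, 0.272, -0.144] rot [-0.0, 0.0001, 0.0789]
dp [-0.642, 0.656, -0.144] rot [-0.0, 0.0001, 0.0789]
dp [-0.253, 0.883, -0.144] rot [-0.0, 0.0001, 0.0789]
side handle 165 [ 0.6445 -0.062   0.1049] [107.  78. 114.]
cap 163 [ 0.3693 -0.2653  0.0951] [[0.355, -0.276, 0.081], [0.384, -0.246, 0.102]]
cup 68 [ 0.6154 -0.2432  0.0897] [[0.591, -0.266, 0.088], [0.641, -0.216, 0.091]]
```

```bash
python3 -m pendant '[{"dp":[0,0,-0.7],"rotation":[0,0,0],"jaw":1},{"dp":[0,0,-0.7],"rotation":[0,0,0],"jaw":1},{"dp":[0,0,-0.7],"rotation":[0,0,0],"jaw":1}]'
python3 -m pendant '[{"dp":[-0.71,-0.585,0],"rotation":[0,0,0.079],"jaw":1},{"dp":[-0.71,-0.585,0],"rotation":[0,0,0.079],"jaw":1},{"dp":[-0.71,-0.585,0],"rotation":[0,0,0.079],"jaw":1},{"dp":[-0.71,-0.585,0],"rotation":[0,0,0.079],"jaw":1}]'
python3 -m pendant '[{"dp":[-0.9,-0.18,0],"rotation":[0,0,0.079],"jaw":1},{"dp":[-0.9,-0.18,0],"rotation":[0,0,0.079],"jaw":1},{"dp":[-0.9,-0.18,0],"rotation":[0,0,0.079],"jaw":1},{"dp":[-0.9,-0.18,0],"rotation":[0,0,0.079],"jaw":1}]'
python3 -m pendant '[{"dp":[-0.88,0.27,0],"rotation":[0,0,0.079],"jaw":1},{"dp":[-0.88,0.27,0],"rotation":[0,0,0.079],"jaw":1},{"dp":[-0.88,0.27,0],"rotation":[0,0,0.079],"jaw":1},{"dp":[-0.88,0.27,0],"rotation":[0,0,0.079],"jaw":1}]'
python3 go.py 2 0.56 -0.05 0.33 -76.4
```

```text
time: 0.48
ee_pos: [0.2585, 0.5703, 0.3312]
eef_rot: [0.211, 0.977, 0.003, 0.0]
ft_force: [0.9, 0.1, -0.5]
width: 0.0867
grip_force: 0.0
time: 0.98
ee_pos: [0.3194, 0.4442, 0.3269]
eef_rot: [0.445, 0.895, -0.0, -0.0]
ft_force: [-1.0, 0.7, 0.1]
width: 0.087
grip_force: 0.0
time: 1.48
ee_pos: [0.3787, 0.3218, 0.327]
eef_rot: [0.65, 0.76, -0.0, -0.0]
ft_force: [-0.5, 0.5, -0.1]
width: 0.0872
grip_force: 0.0
time: 1.98
ee_pos: [0.4388, 0.1983, 0.3271]
eef_rot: [0.816, 0.578, -0.0, -0.0]
ft_force: [-0.4, 0.2, -0.3]
width: 0.0871
grip_force: 0.0
dp [-0.646, 0.656, -0.01] rot [-0.0, 0.0, 0.0792]
dp [-0.255, 0.885, -0.01] rot [-0.0, 0.0, 0.0792]
```

```bash
python3 -m pendant '[{"dp":[-0.645,0.655,0],"rotation":[0,0,0.079],"jaw":1},{"dp":[-0.645,0.655,0],"rotation":[0,0,0.079],"jaw":1},{"dp":[-0.645,0.655,0],"rotation":[0,0,0.079],"jaw":1},{"dp":[-0.645,0.655,0],"rotation":[0,0,0.079],"jaw":1}]' >/dev/null
python3 -m pendant '[{"dp":[-0.255,0.885,0],"rotation":[0,0,0.079],"jaw":1},{"dp":[-0.255,0.885,0],"rotation":[0,0,0.079],"jaw":1},{"dp":[-0.255,0.885,0],"rotation":[0,0,0.079],"jaw":1},{"dp":[-0.255,0.885,0],"rotation":[0,0,0.079],"jaw":1},{"dp":[-0.255,0.885,0],"rotation":[0,0,0.079],"jaw":1}]'
python3 - <<'E'
from h import *
from bench import camera,r
print(r.read_state()["joint_positions"].round(3))
c=camera("wrist"); np.savez("w1.npz",**c); P=cloud(c)
cv2.imwrite("pics/w1.png",c["image"][:,:,::-1]); print(c["T"].round(3).tolist())
for nm,p in dict(plate=(.639,-.055,.094),handle=(.636,-.058,.11),knob=(.507,-.026,.088),cup=(.615,-.237,.092)).items(): print(nm,proj(c,p).round())
M=(P[...,2]>.102)&(P[...,2]<.13)&near(P,.639,-.055,.062); Q=P[M]
if len(Q)>20:
    rc=cv2.minAreaRect((Q[:,:2]*1000).astype(np.float32)); d=np.linalg.svd(Q-Q.mean(0),full_matrices=False)[2][0]; print("handle",len(Q),Q.mean(0).round(4),d.round(3),rc)
M=(P[...,2]>.088)&(P[...,2]<.098)&near(P,.639,-.055,.09);Q=P[M]
if len(Q)>20: print("plate",len(Q),cv2.minEnclosingCircle((Q[:,:2]*1000).astype(np.float32)),np.median(Q[:,2]))
E
```

```text
time: 3.1
ee_pos: [0.5589, -0.0484, 0.3272]
eef_rot: [0.993, 0.121, -0.0, -0.0]
ft_force: [-0.1, 0.5, -0.6]
width: 0.087
grip_force: 0.0
[-0.517  0.161  0.604  1.487 -0.092  1.522 -1.242]
[[0.241, -0.94, -0.242, 0.625], [-0.971, -0.233, -0.059, -0.033], [-0.001, 0.249, -0.969, 0.489], [0.0, 0.0, 0.0, 1.0]]
plate [277. 101.]
handle [280. 104.]
knob [230. 197.]
cup [413. 157.]
handle 1324 [ 0.6446 -0.0546  0.1093] [-0.973 -0.233  0.012] ((645.7488403320312, -54.38358688354492), (110.33087921142578, 16.495389938354492), 13.490274429321289)
plate 8228 ((638.9268798828125, -54.205806732177734), 65.40081787109375) 0.09388628447747521
```

View pics/w1.png

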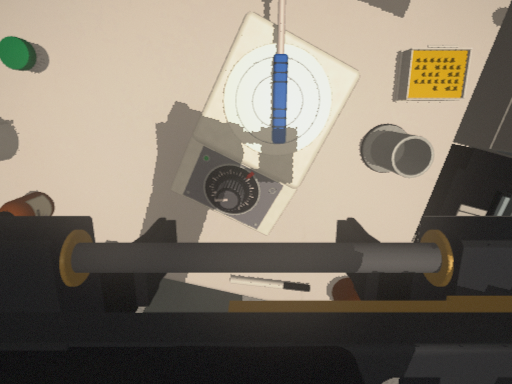

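The wrist view shows the wand handle from (280,55) to (279,143) on the plate centred at (277,101). The knob is at about (231,190), the red tab at (250,175) and the cup rim at (410,156).

```bash
python3 go.py 1 .631 -.058 .327 -76.5
python3 - <<'E'
from h import *
c=np.load("w1.npz");P=cloud(c)
Q=P[(P[...,2]>.088)&(P[...,2]<.098)&near(P,.615,-.238,.04)]; print("cup",len(Q),cv2.minEnclosingCircle((Q[:,:2]*1000).astype(np.float32)),np.median(Q[:,2]),np.percentile(Q,[1,99],axis=0).round(4).tolist())
a=c["image"][140:235,165:300]; cv2.imwrite("pics/k1.png",cv2.resize(a[:,:,::-1],None,fx=5.9,fy=5.9,interpolation=cv2.INTER_CUBIC))
E
```

```text
dp [0.452, 0.175, 0.002] rot [-0.0001, 0.0, 0.001]
cup 476 ((614.7235717773438, -236.1356658935547), 27.385910034179688) 0.0915885324181733 [[0.5891, -0.2619, 0.0883], [0.6406, -0.2097, 0.0936]]
```

View pics/k1.png

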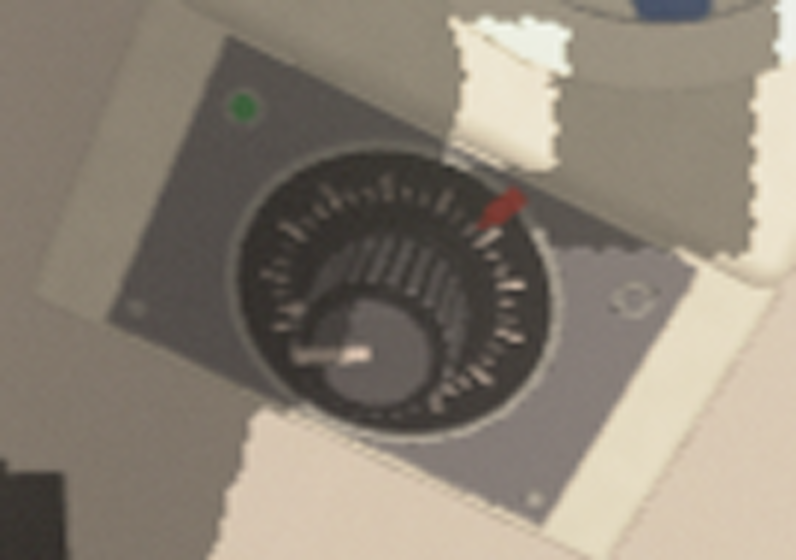

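```bash
python3 -m pendant '[{"dp":[0.452,0.175,0.3],"rotation":[0,0,0.001],"jaw":1},{"dp":[0.452,0.175,0.6],"rotation":[0,0,0.001],"jaw":1},{"dp":[0.452,0.175,0.9],"rotation":[0,0,0.001],"jaw":1},{"dp":[0.452,0.175,0.9],"rotation":[0,0,0.001],"jaw":1}]' 
python3 -m pendant '[{"dp":[0,0,0.3],"rotation":[0,0,0],"jaw":1},{"dp":[0,0,0.5],"rotation":[0,0,0],"jaw":1},{"dp":[0,0,0.55],"rotation":[0,0,0],"jaw":1},{"dp":[0,0,0.55],"rotation":[0,0,0],"jaw":1}]'
python3 go.py 1 .631 -.058 .097 -76.5
```

```text
time: 3.65
ee_pos: [0.629, -0.0592, 0.1894]
eef_rot: [0.993, 0.116, -0.003, -0.001]
ft_force: [-0.3, 0.2, 0.9]
width: 0.0867
grip_force: 0.0
time: 4.15
ee_pos: [0.6319, -0.0609, 0.1121]
eef_rot: [0.993, 0.114, 0.001, -0.0]
ft_force: [-0.8, 0.4, 1.0]
width: 0.087
grip_force: 0.0
dp [-0.002, -0.02, 0.101] rot [0.0, -0.0004, -0.0011]
```

```bash
python3 -m pendant '[{"dp":[0,-0.02,0.1],"rotation":[0,0,-0.001],"jaw":1},{"dp":[0,-0.02,0.1],"rotation":[0,0,-0.001],"jaw":1},{"dp":[0,-0.02,0.1],"rotation":[0,0,-0.001],"jaw":0.5},{"dp":[0,-0.02,0.1],"rotation":[0,0,-0.001],"jaw":0},{"dp":[0,-0.02,0.1],"rotation":[0,0,-0.001],"jaw":0},{"dp":[0,-0.02,0.1],"rotation":[0,0,-0.001],"jaw":0},{"dp":[0,-0.02,0.1],"rotation":[0,0,-0.001],"jaw":0},{"dp":[0,-0.02,0.1],"rotation":[0,0,-0.001],"jaw":0}]' 45
```

```text
time: 5.15
ee_pos: [0.6302, -0.0584, 0.095]
eef_rot: [0.993, 0.117, -0.0, -0.0]
ft_force: [-0.2, -0.3, 0.3]
width: 0.035
grip_force: 0.0
```

```bash
python3 -m pendant '[{"dp":[0,0,0],"rotation":[0,0,0],"jaw":0},{"dp":[0,0,0],"rotation":[0,0,0],"jaw":0},{"dp":[0,0,0],"rotation":[0,0,0],"jaw":0},{"dp":[0,0,0],"rotation":[0,0,0],"jaw":0}]' 45
python3 -m pendant '[{"dp":[0,0,-0.15],"rotation":[0,0,0],"jaw":0},{"dp":[-0.1,0,-0.35],"rotation":[0,0,0],"jaw":0},{"dp":[-0.4,0,-0.5],"rotation":[0,0,0],"jaw":0},{"dp":[-0.7,0,-0.9],"rotation":[0,0,0],"jaw":0},{"dp":[-0.9,0,-1],"rotation":[0,0,0],"jaw":0},{"dp":[-0.9,0,-1],"rotation":[0,0,0],"jaw":0}]'
python3 -c "
from bench import r;print(r.read_state()['joint_positions'].round(3))"
```

```text
time: 5.65
ee_pos: [0.6303, -0.0585, 0.095]
eef_rot: [0.993, 0.117, 0.0, -0.0]
ft_force: [-0.5, -0.1, -0.0]
width: 0.0156
grip_force: 45.0
time: 6.4
ee_pos: [0.4983, -0.0909, 0.2475]
eef_rot: [0.993, 0.116, 0.002, -0.001]
ft_force: [-0.6, 0.6, -0.8]
width: 0.0157
grip_force: 45.0
[-0.532  0.036  0.648  1.764 -0.025  1.345 -1.218]
```

```bash
cat >> go.py <<'E'
def horiz(az,tilt=0):
    # tool z horizontal at azimuth az, tool x down; tilt>0 lifts the hand (tool z points down by tilt deg)
    a=np.radians(az); z=np.array([np.cos(a),np.sin(a),0]); x=np.array([0,0,-1.]); R=Ro.from_matrix(np.c_[x,np.cross(z,x),z])
    return R*Ro.from_rotvec([0,np.radians(tilt),0])
E
python3 -c "
from go import *
print(horiz(-90,20).as_matrix().round(2))
plan([.5,-.03,.33],horiz(-90,15),2)"
```

```text
[[ 0.    1.    0.  ]
 [ 0.34  0.   -0.94]
 [-0.94  0.   -0.34]]
dp [0.054, -0.197, -0.275] rot [-0.069, -0.0877, -0.0902]
dp [-0.05, -0.054, -0.334] rot [-0.069, -0.0877, -0.0902]
```

```bash
python3 -m pendant '[{"dp":[0.05,-0.2,-0.28],"rotation":[0,0,0],"jaw":0},{"dp":[0.05,-0.2,-0.28],"rotation":[-0.069,-0.088,-0.09],"jaw":0},{"dp":[0.05,-0.2,-0.28],"rotation":[-0.069,-0.088,-0.09],"jaw":0},{"dp":[0.05,-0.2,-0.28],"rotation":[-0.069,-0.088,-0.09],"jaw":0},{"dp":[0.05,-0.2,-0.28],"rotation":[-0.069,-0.088,-0.09],"jaw":0},{"dp":[0.05,-0.2,-0.28],"rotation":[-0.069,-0.088,-0.09],"jaw":0},{"dp":[0.05,-0.2,-0.28],"rotation":[-0.069,-0.088,-0.09],"jaw":0}]' 
python3 -c "
from bench import r;print(r.read_state()['joint_positions'].round(3))
from go import *
plan([.5,-.03,.33],horiz(-90,15),1)"
```

```text
time: 7.28
ee_pos: [0.4994, -0.0563, 0.2847]
eef_rot: [0.861, 0.379, -0.242, 0.239]
ft_force: [-0.2, 0.3, -0.2]
width: 0.0154
grip_force: 45.0
[-0.73   0.309  0.492  1.577  0.415  1.705 -1.001]
dp [-0.084, -0.033, -0.338] rot [-0.0688, -0.0866, -0.0886]
```

```bash
python3 -m pendant '[{"dp":[-0.08,-0.03,-0.34],"rotation":[-0.069,-0.087,-0.089],"jaw":0},{"dp":[-0.08,-0.03,-0.34],"rotation":[-0.069,-0.087,-0.089],"jaw":0},{"dp":[-0.08,-0.03,-0.34],"rotation":[-0.069,-0.087,-0.089],"jaw":0},{"dp":[-0.08,-0.03,-0.34],"rotation":[-0.069,-0.087,-0.089],"jaw":0},{"dp":[-0.08,-0.03,-0.34],"rotation":[-0.069,-0.087,-0.089],"jaw":0},{"dp":[-0.08,-0.03,-0.34],"rotation":[-0.069,-0.087,-0.089],"jaw":0},{"dp":[-0.08,-0.03,-0.34],"rotation":[-0.069,-0.087,-0.089],"jaw":0}]' 
python3 -c "
from bench import r;print(r.read_state()['joint_positions'].round(3))
from go import *
plan([.5,-.03,.33],horiz(-90,15),1)"
```

```text
time: 8.15
ee_pos: [0.5008, -0.0332, 0.3329]
eef_rot: [0.565, 0.558, -0.43, 0.43]
ft_force: [0.6, 0.2, -0.7]
width: 0.0157
grip_force: 45.0
[-0.934  0.393  0.378  1.747  0.905  1.839 -0.681]
dp [0.024, -0.005, -0.015] rot [-0.0008, -0.0004, -0.0011]
```

```bash
python3 -c "
from go import *
R=horiz(-90,0); tip=np.array([.161,0,-.007]); plan(np.array([.6147,-.236,.145])-R.apply(tip),R,2)"
```

```text
dp [-0.094, 0.384, 0.697] rot [-0.0005, -0.021, -0.0005]
dp [-0.002, 0.382, 0.704] rot [-0.0005, -0.021, -0.0005]
```

```bash
python3 -m pendant '[{"dp":[-0.03,0.13,0.23],"rotation":[0,-0.021,0],"jaw":0},{"dp":[-0.06,0.26,0.46],"rotation":[0,-0.021,0],"jaw":0},{"dp":[-0.094,0.384,0.697],"rotation":[0,-0.021,0],"jaw":0},{"dp":[-0.094,0.384,0.697],"rotation":[0,-0.021,0],"jaw":0}]' 
python3 -m pendant '[{"dp":[0,0.13,0.23],"rotation":[-0.0005,-0.021,-0.0005],"jaw":0},{"dp":[0,0.26,0.46],"rotation":[-0.0005,-0.021,-0.0005],"jaw":0},{"dp":[0,0.38,0.7],"rotation":[-0.0005,-0.021,-0.0005],"jaw":0},{"dp":[0,0.38,0.7],"rotation":[-0.0005,-0.021,-0.0005],"jaw":0},{"dp":[0,0.38,0.7],"rotation":[-0.0005,-0.021,-0.0005],"jaw":0}]'
python3 - <<'E'
from bench import r,camera
from h import *
from go import *
print(r.read_state()['joint_positions'].round(3))
c=camera("side"); np.savez("s2.npz",**c); cv2.imwrite("pics/s2.png",cv2.resize(c["image"][100:300,180:400][:,:,::-1],(660,600),interpolation=cv2.INTER_CUBIC))
s=r.read_state();R=Ro.from_quat(s["eef_rot"]); tip=s["ee_pos"]+R.apply([.161,0,-.007]); print("tip pred",tip.round(4), (proj(c,tip)-[180,100])*3)
print("cup rim centre px",(proj(c,[.6147,-.236,.092])-[180,100])*3)
R=horiz(-90,0);plan(np.array([.6147,-.236,.145])-R.apply([.161,0,-.007]),R,1)
t=camera("top"); np.savez("t2.npz",**t)
for n,k in (("side",c),("top",t)):
    P=cloud(k); M=near(P,.6147,-.236,.03)&(P[...,2]>.12)&(P[...,2]<.2); Q=P[M]; print(n,len(Q))
    for lo in (.12,.14,.16,.18):
        q=Q[(Q[:,2]>=lo)&(Q[:,2]<lo+.02)]
        if len(q): print(lo,len(q),np.median(q,0).round(4))
    if len(Q): print("zmin",Q[:,2].min())
E
```

```text
time: 8.65
ee_pos: [0.5576, -0.1415, 0.3203]
eef_rot: [0.536, 0.527, -0.467, 0.466]
ft_force: [0.3, 0.2, 0.2]
width: 0.0152
grip_force: 45.0
time: 9.28
ee_pos: [0.615, -0.2409, 0.306]
eef_rot: [0.5, 0.499, -0.5, 0.501]
ft_force: [0.4, 0.1, -0.3]
width: 0.0158
grip_force: 45.0
[-0.652  0.665  0.524  1.711  1.19   1.535 -0.695]
tip pred [ 0.6153 -0.2335  0.1449] [328.33095819 335.02479803]
cup rim centre px [324.9289333  386.58170877]
dp [-0.001, -0.003, 0.018] rot [0.0003, 0.0003, -0.0001]
side 85
0.14 31 [ 0.6147 -0.2418  0.1521]
0.16 30 [ 0.616  -0.2396  0.1651]
0.18 24 [ 0.6156 -0.2387  0.1917]
zmin 0.14394971587463035
top 51
0.14 11 [ 0.6104 -0.2282  0.1558]
0.16 29 [ 0.6119 -0.2307  0.1647]
0.18 11 [ 0.6126 -0.2314  0.1895]
zmin 0.14847962444870533
```

View pics/s2.png

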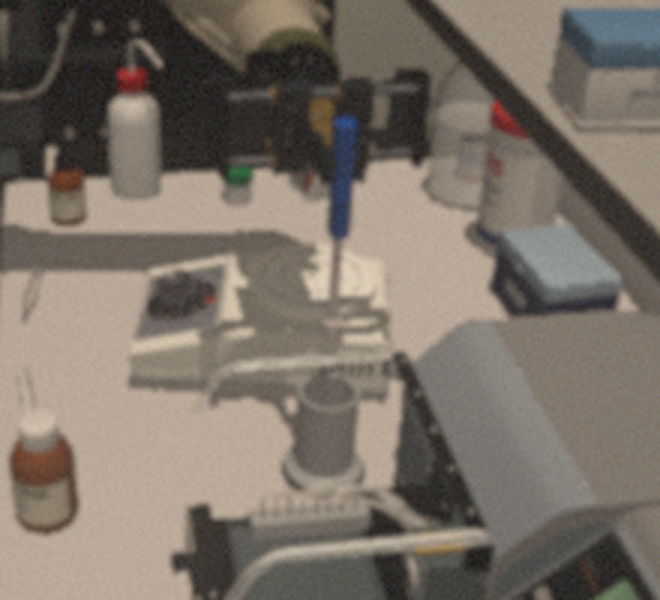

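The wand hangs upright with its tip near (330,330), directly over the cup mouth at (325,387), which matches the prediction.

```bash
python3 -m pendant '[{"dp":[0.15,0,0.015],"rotation":[0,0,0],"jaw":0},{"dp":[0.3,0,0.015],"rotation":[0,0,0],"jaw":0},{"dp":[0.45,0,0.015],"rotation":[0,0,0],"jaw":0},{"dp":[0.58,0,0.015],"rotation":[0,0,0],"jaw":0},{"dp":[0.7,0,0.015],"rotation":[0,0,0],"jaw":0},{"dp":[0.7,0,0.015],"rotation":[0,0,0],"jaw":0}]' 
python3 -m pendant '[{"dp":[0.08,0,0],"rotation":[0,0,0],"jaw":0},{"dp":[0.15,0,0],"rotation":[0,0,0],"jaw":0},{"dp":[0.18,0,0],"rotation":[0,0,0],"jaw":0},{"dp":[0.18,0,0],"rotation":[0,0,0],"jaw":0}]'
python3 - <<'E'
from bench import r
from go import *
s=r.read_state();R=Ro.from_quat(s["eef_rot"]); print("tip pred",(s["ee_pos"]+R.apply([.161,0,-.007])).round(4),s["joint_positions"].round(2))
E
```

```text
time: 10.12
ee_pos: [0.6144, -0.2438, 0.1993]
eef_rot: [-0.498, -0.5, 0.502, -0.5]
ft_force: [-0.2, -0.4, 0.2]
width: 0.0158
grip_force: 45.0
time: 10.62
ee_pos: [0.6146, -0.2439, 0.1736]
eef_rot: [-0.498, -0.5, 0.501, -0.501]
ft_force: [0.8, -0.4, -0.8]
width: 0.0157
grip_force: 45.0
tip pred [ 0.6143 -0.2375  0.0125] [-0.6   0.89  0.46  1.7   1.13  1.47 -0.88]
```

```bash
python3 -c "
from go import *
R=horiz(-90,9); plan(np.array([.6147,-.236,.0105])-R.apply([.161,0,-.007]),R,1)"
```

```text
dp [0.035, 0.0, 0.161] rot [0.0002, 0.0255, 0.0003]
```

```bash
python3 -m pendant '[{"dp":[0.01,0,0.08],"rotation":[0,0.0128,0],"jaw":0},{"dp":[0.03,0,0.16],"rotation":[0,0.0255,0],"jaw":0},{"dp":[0.03,0,0.16],"rotation":[0,0.0255,0],"jaw":0}]' 
python3 -m pendant '[{"dp":[0,0,0],"rotation":[0,0,0],"jaw":0.3},{"dp":[0,0,0],"rotation":[0,0,0],"jaw":0.5},{"dp":[0,0,0],"rotation":[0,0,0],"jaw":1},{"dp":[0,0,0],"rotation":[0,0,0],"jaw":1},{"dp":[0,0,0],"rotation":[0,0,0],"jaw":1},{"dp":[0,0,0],"rotation":[0,0,0],"jaw":1},{"dp":[0,0,0],"rotation":[0,0,0],"jaw":1},{"dp":[0,0,0],"rotation":[0,0,0],"jaw":1}]'
python3 - <<'E'
from bench import r,camera
from h import *
for n in ("side","top"):
    c=camera(n); P=cloud(c); hsv=cv2.cvtColor(c["image"],cv2.COLOR_RGB2HSV)
    b=(hsv[...,0]>100)&(hsv[...,0]<130)&(hsv[...,1]>120)&near(P,.6147,-.25,.07)&(P[...,2]>.1)&(P[...,2]<.26); Q=P[b]
    print(n,len(Q),[ (lo,np.median(Q[(Q[:,2]>lo)&(Q[:,2]<lo+.03)],0).round(3).tolist()) for lo in (.12,.15,.18)])
    if n=="side": cv2.imwrite("pics/s3.png",cv2.resize(c["image"][100:300,180:400][:,:,::-1],(660,600),interpolation=cv2.INTER_CUBIC))
E
```

```text
time: 11.0
ee_pos: [0.6144, -0.2695, 0.1713]
eef_rot: [0.538, 0.537, -0.459, 0.459]
ft_force: [-0.1, 0.2, -0.7]
width: 0.0159
grip_force: 45.0
time: 12.0
ee_pos: [0.6146, -0.268, 0.1694]
eef_rot: [0.537, 0.538, -0.459, 0.459]
ft_force: [-0.0, -0.2, 0.4]
width: 0.0838
grip_force: 0.0
side 25 [(0.12, [0.615, -0.284, 0.147]), (0.15, [nan, nan, nan]), (0.18, [0.614, -0.292, 0.199])]
top 74 [(0.12, [nan, nan, nan]), (0.15, [0.615, -0.272, 0.174]), (0.18, [0.614, -0.282, 0.199])]
  return _methods._mean(a, axis=axis, dtype=dtype,
  ret = um.true_divide(
```

View pics/s3.png

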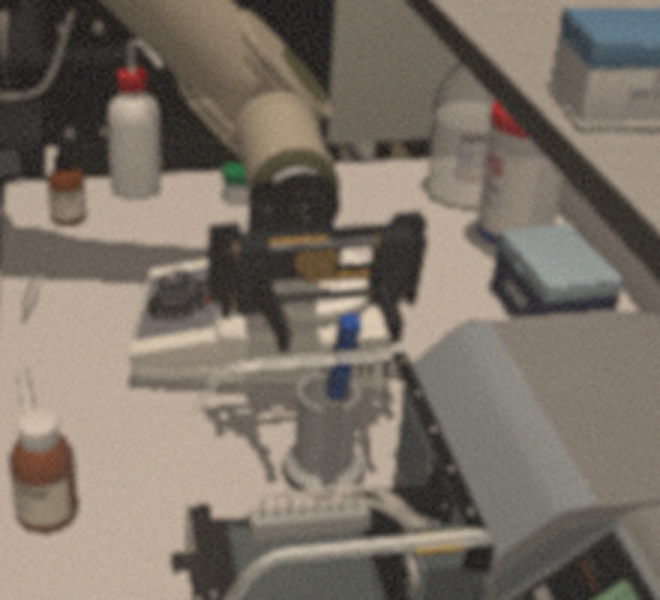

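The wand stands in the cup, handle at (348,315)-(338,395), leaning toward the camera on the rim. The open gripper is clear on both sides.

```bash
python3 -m pendant '[{"dp":[0,0,-0.2],"rotation":[0,0,0],"jaw":1},{"dp":[0,0,-0.5],"rotation":[0,0,0],"jaw":1},{"dp":[0,0,-0.85],"rotation":[0,0,0],"jaw":1},{"dp":[-0.4,0,-1],"rotation":[0,0,0],"jaw":1},{"dp":[-0.8,0,-1],"rotation":[0,0,0],"jaw":1},{"dp":[-1,0,-1],"rotation":[0,0,0],"jaw":1},{"dp":[-1,0,-1],"rotation":[0,0,0],"jaw":1}]' 
python3 go.py 3 .37 -.255 .25 0
```

```text
time: 12.98
ee_pos: [0.6148, -0.144, 0.3434]
eef_rot: [0.539, 0.537, -0.458, 0.46]
ft_force: [-0.2, 0.1, -0.3]
width: 0.0869
grip_force: 0.0
dp [0.164, -0.545, 0.276] rot [0.0001, 0.0749, -0.0001]
dp [0.022, -0.544, 0.321] rot [0.0001, 0.0749, -0.0001]
dp [-0.126, -0.544, 0.296] rot [0.0001, 0.0749, -0.0001]
```

```bash
python3 -m pendant '[{"dp":[0.08,-0.27,0.13],"rotation":[0,0.03,0],"jaw":1},{"dp":[0.16,-0.545,0.27],"rotation":[0,0.075,0],"jaw":1},{"dp":[0.16,-0.545,0.27],"rotation":[0,0.075,0],"jaw":1},{"dp":[0.16,-0.545,0.27],"rotation":[0,0.075,0],"jaw":1}]' >/dev/null
python3 -m pendant '[{"dp":[0.01,-0.27,0.16],"rotation":[0,0.03,0],"jaw":1},{"dp":[0.02,-0.545,0.32],"rotation":[0,0.075,0],"jaw":1},{"dp":[0.02,-0.545,0.32],"rotation":[0,0.075,0],"jaw":1},{"dp":[0.02,-0.545,0.32],"rotation":[0,0.075,0],"jaw":1}]' 
python3 -m pendant '[{"dp":[-0.06,-0.27,0.15],"rotation":[0,0.03,0],"jaw":1},{"dp":[-0.126,-0.545,0.3],"rotation":[0,0.075,0],"jaw":1},{"dp":[-0.126,-0.545,0.3],"rotation":[0,0.075,0],"jaw":1},{"dp":[-0.126,-0.545,0.3],"rotation":[0,0.075,0],"jaw":1},{"dp":[-0.126,-0.545,0.3],"rotation":[0,0.075,0],"jaw":1}]' 
python3 go.py 1 .368 -.258 .085 0
python3 - <<'E'
from bench import r,camera
from h import *
print(r.read_state()['joint_positions'].round(2))
for n in ("side","wrist"):
    P=cloud(camera(n)); Q=P[near(P,.368,-.257,.03)&(P[...,2]>.085)&(P[...,2]<.11)]
    if len(Q): print(n,len(Q),np.percentile(Q,[2,98],axis=0).round(4).tolist())
E
```

```text
time: 13.98
ee_pos: [0.4511, -0.2176, 0.2804]
eef_rot: [0.688, 0.687, -0.167, 0.165]
ft_force: [0.1, 0.2, -0.4]
width: 0.0871
grip_force: 0.0
time: 14.6
ee_pos: [0.3702, -0.2525, 0.2482]
eef_rot: [0.705, 0.709, -0.004, -0.0]
ft_force: [0.6, 0.6, -0.0]
width: 0.0872
grip_force: 0.0
dp [-0.032, -0.009, 1.088] rot [-0.0009, 0.0007, 0.0008]
[-0.41 -0.18  0.83  1.89  0.14  1.38  0.38]
side 143 [[0.3552, -0.2762, 0.0864], [0.3843, -0.2458, 0.1019]]
wrist 851 [[0.3527, -0.2714, 0.0885], [0.3807, -0.2421, 0.1033]]
```

```bash
python3 -m pendant '[{"dp":[-0.03,-0.015,0.3],"rotation":[-0.001,0.0007,0.001],"jaw":1},{"dp":[-0.03,-0.015,0.6],"rotation":[-0.001,0.0007,0.001],"jaw":1},{"dp":[-0.03,-0.015,0.85],"rotation":[-0.001,0.0007,0.001],"jaw":1},{"dp":[-0.03,-0.015,0.98],"rotation":[-0.001,0.0007,0.001],"jaw":1},{"dp":[-0.03,-0.015,1],"rotation":[-0.001,0.0007,0.001],"jaw":1}]' 
python3 -m pendant '[{"dp":[0,0,0.08],"rotation":[0,0,0],"jaw":0.8},{"dp":[0,0,0.08],"rotation":[0,0,0],"jaw":0.5},{"dp":[0,0,0.08],"rotation":[0,0,0],"jaw":0.4},{"dp":[0,0,0.08],"rotation":[0,0,0],"jaw":0.3},{"dp":[0,0,0.08],"rotation":[0,0,0],"jaw":0.2},{"dp":[0,0,0.08],"rotation":[0,0,0],"jaw":0.2},{"dp":[0,0,0.08],"rotation":[0,0,0],"jaw":0.2},{"dp":[0,0,0.08],"rotation":[0,0,0],"jaw":0.2}]' 30
```

```text
time: 15.32
ee_pos: [0.3665, -0.2575, 0.0979]
eef_rot: [0.708, 0.706, 0.002, -0.001]
ft_force: [0.1, -0.2, -0.1]
width: 0.0872
grip_force: 0.0
time: 16.32
ee_pos: [0.3672, -0.2586, 0.0872]
eef_rot: [0.709, 0.705, 0.003, 0.0]
ft_force: [0.5, 0.4, 2.1]
width: 0.0314
grip_force: 30.0
```

```bash
python3 -m pendant '[{"dp":[0,0,-0.2],"rotation":[0,0,0],"jaw":0.2},{"dp":[0,0,-0.5],"rotation":[0,0,0],"jaw":0.2},{"dp":[0,0,-0.9],"rotation":[0,0,0],"jaw":0.2},{"dp":[0,0,-1],"rotation":[0,0,0],"jaw":0.2},{"dp":[0,0,-1],"rotation":[0,0,0],"jaw":0.2}]' 
python3 go.py 2 .639 -.0545 .237 0
```

```text
time: 16.95
ee_pos: [0.3666, -0.2592, 0.2371]
eef_rot: [0.709, 0.705, 0.004, 0.001]
ft_force: [-0.3, -0.2, -2.0]
width: 0.0316
grip_force: 30.0
dp [0.687, 0.905, 0.009] rot [0.0005, -0.0004, -0.0004]
dp [0.684, 0.906, 0.005] rot [0.0005, -0.0004, -0.0004]
```

```bash
python3 -m pendant '[{"dp":[0.17,0.23,0],"rotation":[0.0005,-0.0004,-0.0004],"jaw":0.2},{"dp":[0.4,0.53,0],"rotation":[0.0005,-0.0004,-0.0004],"jaw":0.2},{"dp":[0.687,0.905,0],"rotation":[0.0005,-0.0004,-0.0004],"jaw":0.2},{"dp":[0.687,0.905,0],"rotation":[0.0005,-0.0004,-0.0004],"jaw":0.2},{"dp":[0.687,0.905,0],"rotation":[0.0005,-0.0004,-0.0004],"jaw":0.2}]' 
python3 -m pendant '[{"dp":[0.17,0.23,0],"rotation":[0.0005,-0.0004,-0.0004],"jaw":0.2},{"dp":[0.4,0.53,0],"rotation":[0.0005,-0.0004,-0.0004],"jaw":0.2},{"dp":[0.6,0.8,0],"rotation":[0.0005,-0.0004,-0.0004],"jaw":0.2},{"dp":[0.684,0.905,0],"rotation":[0.0005,-0.0004,-0.0004],"jaw":0.2},{"dp":[0.684,0.905,0],"rotation":[0.0005,-0.0004,-0.0004],"jaw":0.2},{"dp":[0.684,0.905,0],"rotation":[0.0005,-0.0004,-0.0004],"jaw":0.2}]' 
python3 go.py 1 .639 -.0545 .182 0
python3 - <<'E'
from bench import r,camera
from h import *
c=camera("side"); cv2.imwrite("pics/s4.png",cv2.resize(c["image"][100:300,180:400][:,:,::-1],(660,600),interpolation=cv2.INTER_CUBIC)); P=cloud(c)
for lo in (.15,.17,.19):
    Q=P[near(P,.639,-.06,.035)&(P[...,2]>lo)&(P[...,2]<lo+.02)]; print(lo,len(Q),np.percentile(Q,[3,50,97],axis=0).round(3).tolist() if len(Q) else 0)
E
```

```text
time: 17.58
ee_pos: [0.5018, -0.1569, 0.2361]
eef_rot: [0.708, 0.706, -0.001, -0.001]
ft_force: [-0.5, 0.5, -1.2]
width: 0.0312
grip_force: 30.0
time: 18.32
ee_pos: [0.6374, -0.0571, 0.2387]
eef_rot: [0.708, 0.706, -0.001, -0.0]
ft_force: [0.1, -0.2, -1.0]
width: 0.0311
grip_force: 30.0
dp [0.018, 0.011, 0.378] rot [-0.0003, 0.0002, -0.0005]
0.15 102 [[0.612, -0.086, 0.153], [0.632, -0.081, 0.16], [0.661, -0.055, 0.169]]
0.17 113 [[0.612, -0.086, 0.171], [0.632, -0.081, 0.18], [0.66, -0.064, 0.19]]
0.19 120 [[0.612, -0.087, 0.191], [0.632, -0.081, 0.2], [0.662, -0.062, 0.209]]
```

View pics/s4.png

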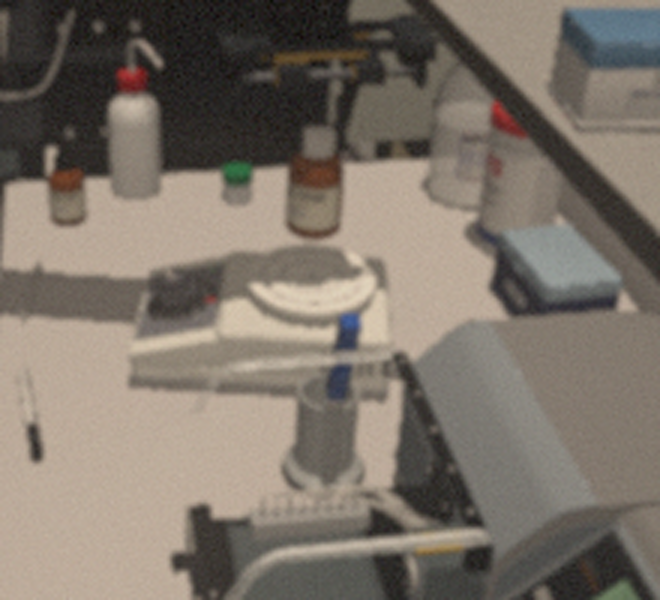

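The bottle hangs upright at about (315,180), above the plate at (312,280), and the wand still stands in the cup.

```bash
python3 -m pendant '[{"dp":[0.018,0.015,0.12],"rotation":[0,0,0],"jaw":0.2},{"dp":[0.018,0.015,0.22],"rotation":[0,0,0],"jaw":0.2},{"dp":[0.018,0.015,0.3],"rotation":[0,0,0],"jaw":0.2},{"dp":[0.018,0.015,0.34],"rotation":[0,0,0],"jaw":0.2},{"dp":[0.018,0.015,0.36],"rotation":[0,0,0],"jaw":0.2},{"dp":[0.018,0.015,0.37],"rotation":[0,0,0],"jaw":0.2},{"dp":[0.018,0.015,0.37],"rotation":[0,0,0],"jaw":0.2}]' 
python3 go.py 1 .639 -.0545 .182 0
```

```text
time: 19.25
ee_pos: [0.641, -0.052, 0.1834]
eef_rot: [0.707, 0.707, -0.001, -0.0]
ft_force: [0.8, -0.9, -1.1]
width: 0.0318
grip_force: 30.0
dp [-0.016, -0.013, 0.009] rot [-0.0002, 0.0001, -0.0]
```

```bash
python3 -m pendant '[{"dp":[-0.008,-0.007,0.006],"rotation":[0,0,0],"jaw":0.2},{"dp":[-0.008,-0.007,0.01],"rotation":[0,0,0],"jaw":0.2},{"dp":[-0.008,-0.007,0.01],"rotation":[0,0,0],"jaw":0.2}]'
python3 -m pendant '[{"dp":[0,0,0.004],"rotation":[0,0,0],"jaw":0.2},{"dp":[0,0,0.008],"rotation":[0,0,0],"jaw":0.2}]'
```

```text
time: 19.62
ee_pos: [0.6398, -0.0532, 0.1817]
eef_rot: [0.707, 0.707, -0.001, -0.0]
ft_force: [0.3, -0.0, -2.3]
width: 0.0316
grip_force: 30.0
time: 19.88
ee_pos: [0.64, -0.0535, 0.1813]
eef_rot: [0.707, 0.707, -0.0, 0.0]
ft_force: [-3.3, -0.6, 8.6]
width: 0.0314
grip_force: 30.0
```

```bash
python3 go.py 1 .639 -.0545 .181 0; python3 -c "
from bench import camera,r
from h import *
P=cloud(camera('side'))
for lo in (.08,.09,.1):
    Q=P[near(P,.639,-.07,.03)&(P[...,2]>lo)&(P[...,2]<lo+.01)]; print(lo,len(Q),Q[:,:2].mean(0).round(3))
print(r.read_state()['ft_force'])"
```

```text
dp [-0.006, -0.006, 0.002] rot [-0.0001, 0.0001, -0.0001]
0.08 6 [ 0.641 -0.087]
0.09 108 [ 0.637 -0.08 ]
0.1 48 [ 0.635 -0.075]
[-2.66438612 -0.31876829  5.72920315]
```

Contact is confirmed: fz went from −2.3 to +8.6 N. Next I release and rise straight up.

```bash
python3 -m pendant '[{"dp":[0,0,0],"rotation":[0,0,0],"jaw":0.4},{"dp":[0,0,0],"rotation":[0,0,0],"jaw":0.5},{"dp":[0,0,0],"rotation":[0,0,0],"jaw":0.7},{"dp":[0,0,0],"rotation":[0,0,0],"jaw":1},{"dp":[0,0,0],"rotation":[0,0,0],"jaw":1},{"dp":[0,0,0],"rotation":[0,0,0],"jaw":1},{"dp":[0,0,0],"rotation":[0,0,0],"jaw":1}]'
python3 -m pendant '[{"dp":[0,0,-0.2],"rotation":[0,0,0],"jaw":1},{"dp":[0,0,-0.6],"rotation":[0,0,0],"jaw":1},{"dp":[0,0,-0.9],"rotation":[0,0,0],"jaw":1},{"dp":[0,0,-0.9],"rotation":[0,0,0],"jaw":1}]'
python3 go.py 1 .5 -.03 .30 0
python3 -c "
from bench import r;print(r.read_state()['joint_positions'].round(3))"
```

```text
time: 20.8
ee_pos: [0.6398, -0.0532, 0.1804]
eef_rot: [0.707, 0.707, -0.001, -0.0]
ft_force: [0.3, -0.4, -0.2]
width: 0.0833
grip_force: 0.0
time: 21.3
ee_pos: [0.6412, -0.0538, 0.3193]
eef_rot: [0.707, 0.707, 0.001, 0.002]
ft_force: [-0.2, 0.3, 0.1]
width: 0.0868
grip_force: 0.0
dp [0.158, -0.942, 0.124] rot [0.0008, 0.0001, -0.0001]
[-0.54   0.413  0.797  1.283 -0.292  1.557  0.216]
```

```bash
python3 go.py 2 .44 -.035 .28 -76.5
```

```text
dp [0.062, -0.671, 0.128] rot [0.0004, -0.0002, 0.1062]
dp [-0.366, -0.566, 0.129] rot [0.0004, -0.0002, 0.1062]
```

```bash
python3 -m pendant '[{"dp":[0.06,-0.67,0.1],"rotation":[0,0,0.106],"jaw":1},{"dp":[0.06,-0.67,0.1],"rotation":[0,0,0.106],"jaw":1},{"dp":[0.06,-0.67,0.1],"rotation":[0,0,0.106],"jaw":1},{"dp":[0.06,-0.67,0.1],"rotation":[0,0,0.106],"jaw":1},{"dp":[0.06,-0.67,0.1],"rotation":[0,0,0.106],"jaw":1}]' >/dev/null
python3 -m pendant '[{"dp":[-0.366,-0.566,0.15],"rotation":[0,0,0.106],"jaw":1},{"dp":[-0.366,-0.566,0.15],"rotation":[0,0,0.106],"jaw":1},{"dp":[-0.366,-0.566,0.15],"rotation":[0,0,0.106],"jaw":1},{"dp":[-0.366,-0.566,0.15],"rotation":[0,0,0.106],"jaw":1},{"dp":[-0.366,-0.566,0.15],"rotation":[0,0,0.106],"jaw":1},{"dp":[-0.366,-0.566,0.15],"rotation":[0,0,0.106],"jaw":1}]'
cat > knob.py <<'E'
from bench import camera
from h import *
import sys
def stirrer(yaw,pc=np.array([.639,-.0545,.094])):
    a=np.radians(yaw); return np.array([np.cos(a),np.sin(a),0]),np.array([-np.sin(a),np.cos(a),0])
if __name__=="__main__":
    n=sys.argv[1]; c=camera("wrist"); np.savez(n+".npz",**c); P=cloud(c)
    # bottle
    Q=P[near(P,.639,-.055,.03)&(P[...,2]>.186)&(P[...,2]<.205)]; print("cap",len(Q),cv2.minEnclosingCircle((Q[:,:2]*1000).astype(np.float32)) if len(Q) else "")
    # knob top: plane of points and its centre
    k=near(P,.505,-.027,.03)&(P[...,2]>.072)&(P[...,2]<.1); Q=P[k]; print("knobtop",len(Q),Q.mean(0).round(4),np.percentile(Q,[2,98],axis=0).round(4).tolist())
    u,v=proj(c,Q.mean(0)).astype(int); print("px",u,v)
    a=c["image"][max(v-45,0):v+45,max(u-60,0):u+60]; cv2.imwrite(f"pics/{n}.png",cv2.resize(a[:,:,::-1],None,fx=6,fy=6,interpolation=cv2.INTER_CUBIC)); print("crop origin",max(u-60,0),max(v-45,0))
E
python3 knob.py k2
```

```text
time: 22.68
ee_pos: [0.4388, -0.035, 0.278]
eef_rot: [0.993, 0.121, -0.001, 0.001]
ft_force: [0.5, 0.6, -0.7]
width: 0.0873
grip_force: 0.0
cap 0 
knobtop 922 [ 0.5042 -0.0235  0.0832] [[0.4873, -0.0398, 0.0747], [0.5212, -0.0072, 0.0877]]
px 259 109
crop origin 199 64
```

View pics/k2.png

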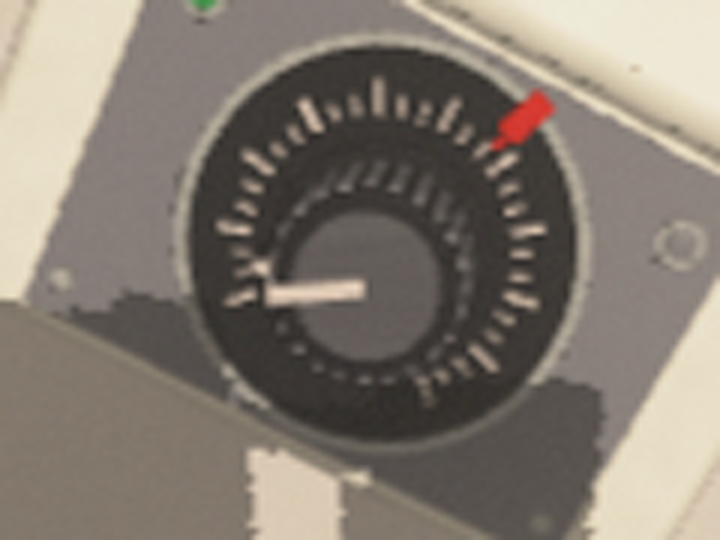

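The crop shows the knob top centred near (367,285), the white pointer from (365,289) to (268,294) and the red tab from (497,145) to (545,100).

```bash
cat > ang.py <<'E'
from h import *
import sys
from scipy.optimize import least_squares
def analyse(c,show=True):
    P=cloud(c); hsv=cv2.cvtColor(c["image"],cv2.COLOR_RGB2HSV); k0=np.array([.504,-.0235])
    d=np.hypot(P[...,0]-k0[0],P[...,1]-k0[1])
    n=np.array([-np.sin(np.radians(15))*np.cos(np.radians(-12.5)),-np.sin(np.radians(15))*np.sin(np.radians(-12.5)),np.cos(np.radians(15))])
    A=P[(d>.025)&(d<.045)]; A=A[np.isfinite(A).all(1)]
    for _ in range(6):  # plane fit with outlier removal
        m=A.mean(0); nn=np.linalg.svd(A-m,full_matrices=False)[2][2]; nn*=np.sign(nn[2]); A=A[np.abs((A-m)@nn)<.003]
    ex=np.array([1,0,0])-nn[0]*nn; ex/=np.linalg.norm(ex); ey=np.cross(nn,ex)
    h=(P-m)@nn; T=P[(h>.025)&(h<.031)&(d<.03)]; top=np.median((T-m)@nn)
    q=np.c_[(T-m)@ex,(T-m)@ey].astype(np.float32); (cx,cy),rad=cv2.minEnclosingCircle(q)
    C=m+cx*ex+cy*ey
    K=c["mtx"]; o=c["T"][:3,3]
    def onplane(mask,hh):
        v,u=np.nonzero(mask); D=np.c_[(u-K[0,2])/K[0,0],(v-K[1,2])/K[1,1],np.ones(len(u))]@c["T"][:3,:3].T
        t=((C+hh*nn-o)@nn)/(D@nn); X=o+D*t[:,None]-C; return np.c_[X@ex,X@ey]
    H,S,V=[hsv[...,i].astype(int) for i in range(3)]
    W=onplane((S<90)&(V>150)&(d<.05),top); W=W[np.hypot(*W.T)<.0175]
    Rd=onplane(((H<8)|(H>172))&(S>150)&(V>90)&(d<.06),.004)
    def ang(X,dirn=None): return np.degrees(np.arctan2(X[:,1].mean(),X[:,0].mean()))
    wd=np.linalg.svd(W-W.mean(0))[2][0]; wd*=np.sign(wd@W.mean(0))
    pa=np.degrees(np.arctan2(wd[1],wd[0])); pm=ang(W); ta=ang(Rd)
    print("n",nn.round(3),"tilt",np.degrees(np.arccos(nn[2])).round(2),"az",np.degrees(np.arctan2(nn[1],nn[0])).round(1),"top h",top.round(4),"rad",round(rad,4),"C",C.round(4))
    print("pointer dir",pa.round(1),"mean",pm.round(1),len(W),np.hypot(*W.T).min().round(4),np.hypot(*W.T).max().round(4),"tab",ta.round(1),len(Rd),np.hypot(*Rd.T).min().round(4),np.hypot(*Rd.T).max().round(4))
    print("clockwise to go: dir",((pa-ta)%360).round(1),"mean",((pm-ta)%360).round(1))
    return C,nn,ex,ey
if __name__=="__main__": analyse(np.load(sys.argv[1]+".npz"))
E
python3 ang.py k2; python3 ang.py w1
```

```text
n [0.967 0.218 0.134] tilt 82.28 az 12.7 top h nan rad 0.0 C [ 0.4659 -0.031   0.3813]
n [-0.99   0.098  0.102] tilt 84.15 az 174.3 top h 0.028 rad 0.0199 C [ 0.5075 -0.024   0.0481]
  return _methods._mean(a, axis=axis, dtype=dtype,
  ret = ret.dtype.type(ret / rcount)
ang.py:23: RuntimeWarning: Mean of empty slice.
  wd=np.linalg.svd(W-W.mean(0))[2][0]; wd*=np.sign(wd@W.mean(0))
  ret = um.true_divide(
ang.py:22: RuntimeWarning: Mean of empty slice.
  def ang(X,dirn=None): return np.degrees(np.arctan2(X[:,1].mean(),X[:,0].mean()))
Traceback (most recent call last):
  File "ang.py", line 29, in <module>
    if __name__=="__main__": analyse(np.load(sys.argv[1]+".npz"))
                             ~~~~~~~^^^^^^^^^^^^^^^^^^^^^^^^^^^^^
  File "ang.py", line 26, in analyse
    print("pointer dir",pa.round(1),"mean",pm.round(1),len(W),np.hypot(*W.T).min().round(4),np.hypot(*W.T).max().round(4),"tab",ta.round(1),len(Rd),np.hypot(*Rd.T).min().round(4),np.hypot(*Rd.T).max().round(4))
                                                              ~~~~~~~~~~~~~~~~~~^^
ValueError: zero-size array to reduction operation minimum which has no identity
ang.py:23: RuntimeWarning: Mean of empty
[... 181 characters left out ...]
grees(np.arctan2(X[:,1].mean(),X[:,0].mean()))
  ret = ret.dtype.type(ret / rcount)
Traceback (most recent call last):
  File "ang.py", line 29, in <module>
    if __name__=="__main__": analyse(np.load(sys.argv[1]+".npz"))
                             ~~~~~~~^^^^^^^^^^^^^^^^^^^^^^^^^^^^^
  File "ang.py", line 26, in analyse
    print("pointer dir",pa.round(1),"mean",pm.round(1),len(W),np.hypot(*W.T).min().round(4),np.hypot(*W.T).max().round(4),"tab",ta.round(1),len(Rd),np.hypot(*Rd.T).min().round(4),np.hypot(*Rd.T).max().round(4))
                                                              ~~~~~~~~~~~~~~~~~~^^
ValueError: zero-size array to reduction operation minimum which has no identity
```

```bash
python3 - <<'E'
s=open("ang.py").read()
s=s.replace("A=A[np.isfinite(A).all(1)]","A=A[np.isfinite(A).all(1)]; A=A[(A[:,2]>.03)&(A[:,2]<.09)]; A=A[np.abs(A@n-np.median(A@n))<.006]")
s=s.replace("d=np.hypot(","P[P[...,2]>.11]=np.nan; d=np.hypot(",1)
open("ang.py","w").write(s)
E
python3 ang.py k2; python3 ang.py w1
```

```text
n [-0.26   0.06   0.964] tilt 15.48 az 167.1 top h 0.027 rad 0.0183 C [ 0.5091 -0.0247  0.0576]
pointer dir 109.2 mean 110.8 48 0.0005 0.0167 tab -33.7 49 0.0304 0.0426
clockwise to go: dir 142.9 mean 144.5
n [-0.26   0.06   0.964] tilt 15.47 az 166.9 top h 0.027 rad 0.0183 C [ 0.5097 -0.0247  0.0577]
pointer dir 107.9 mean 122.0 10 0.0002 0.006 tab -33.5 2 0.0347 0.042
clockwise to go: dir 141.3 mean 155.4
```

```bash
cat >> go.py <<'E'
KC=np.array([.5094,-.0247,.0577]); KN=np.array([-.2535,.058,.9656]); KN/=np.linalg.norm(KN)
def knobR(az):
    a=np.radians(az); y=np.array([np.cos(a),np.sin(a),0]); y-=KN*(y@KN); y/=np.linalg.norm(y); return Ro.from_matrix(np.c_[np.cross(y,-KN),y,-KN])
E
python3 -c "
from go import *
plan(KC+.12*KN,knobR(55),2)
from bench import r; print(r.read_state()['joint_positions'].round(2))"
```

```text
dp [0.144, -0.024, 0.348] rot [-0.0265, -0.0011, -0.1817]
dp [0.113, 0.076, 0.352] rot [-0.0265, -0.0011, -0.1817]
[-0.9  -0.22  0.77  1.86  0.15  1.44 -1.49]
```

```bash
python3 -m pendant '[{"dp":[0.144,-0.024,0.1],"rotation":[-0.0265,-0.001,-0.182],"jaw":1},{"dp":[0.144,-0.024,0.2],"rotation":[-0.0265,-0.001,-0.182],"jaw":1},{"dp":[0.144,-0.024,0.35],"rotation":[-0.0265,-0.001,-0.182],"jaw":1},{"dp":[0.144,-0.024,0.35],"rotation":[-0.0265,-0.001,-0.182],"jaw":1},{"dp":[0.144,-0.024,0.35],"rotation":[-0.0265,-0.001,-0.182],"jaw":1},{"dp":[0.144,-0.024,0.35],"rotation":[-0.0265,-0.001,-0.182],"jaw":1},{"dp":[0.144,-0.024,0.35],"rotation":[-0.0265,-0.001,-0.182],"jaw":1},{"dp":[0.144,-0.024,0.35],"rotation":[-0.0265,-0.001,-0.182],"jaw":1}]' >/dev/null
python3 -m pendant '[{"dp":[0.113,0.076,0.1],"rotation":[-0.0265,-0.001,-0.182],"jaw":1},{"dp":[0.113,0.076,0.2],"rotation":[-0.0265,-0.001,-0.182],"jaw":1},{"dp":[0.113,0.076,0.35],"rotation":[-0.0265,-0.001,-0.182],"jaw":1},{"dp":[0.113,0.076,0.35],"rotation":[-0.0265,-0.001,-0.182],"jaw":1},{"dp":[0.113,0.076,0.35],"rotation":[-0.0265,-0.001,-0.182],"jaw":1},{"dp":[0.113,0.076,0.35],"rotation":[-0.0265,-0.001,-0.182],"jaw":1},{"dp":[0.113,0.076,0.35],"rotation":[-0.0265,-0.001,-0.182],"jaw":1},{"dp":[0.113,0.076,0.35],"rotation":[-0.0265,-0.001,-0.182],"jaw":1}]'
python3 -c "
from go import *
plan(KC+.12*KN,knobR(55),1)
plan(KC+.009*KN,knobR(55),1)
from bench import r; print(r.read_state()['joint_positions'].round(2))"
```

```text
time: 24.72
ee_pos: [0.479, -0.0176, 0.1738]
eef_rot: [0.295, 0.947, 0.01, 0.131]
ft_force: [0.2, 0.2, 0.2]
width: 0.0869
grip_force: 0.0
dp [-0.0, -0.001, 0.002] rot [0.0001, -0.0, -0.0008]
dp [-0.0, -0.001, 0.742] rot [0.0001, -0.0, -0.0008]
[-1.22 -0.41  0.93  2.15  0.52  1.06  0.45]
```

```bash
python3 -m pendant '[{"dp":[0,0,0.25],"rotation":[0,0,0],"jaw":1},{"dp":[0,0,0.5],"rotation":[0,0,0],"jaw":1},{"dp":[0,0,0.65],"rotation":[0,0,0],"jaw":1},{"dp":[0,0,0.72],"rotation":[0,0,0],"jaw":1},{"dp":[0,0,0.74],"rotation":[0,0,0],"jaw":1},{"dp":[0,0,0.74],"rotation":[0,0,0],"jaw":1}]'
python3 -c "
from go import *
plan(KC+.009*KN,knobR(55),1)
from bench import r; print(r.read_state()['joint_positions'].round(2))"
```

```text
time: 25.48
ee_pos: [0.5072, -0.0247, 0.0664]
eef_rot: [0.294, 0.947, 0.009, 0.131]
ft_force: [0.6, -0.2, -0.2]
width: 0.0872
grip_force: 0.0
dp [0.002, 0.003, -0.0] rot [-0.0003, 0.0002, -0.0005]
[-1.34  0.09  1.31  2.21 -0.03  0.65  0.95]
```

```bash
python3 -m pendant '[{"dp":[0,0,0],"rotation":[0,0,0],"jaw":0.6},{"dp":[0,0,0],"rotation":[0,0,0],"jaw":0.45},{"dp":[0,0,0],"rotation":[0,0,0],"jaw":0.2},{"dp":[0,0,0],"rotation":[0,0,0],"jaw":0.2},{"dp":[0,0,0],"rotation":[0,0,0],"jaw":0.2},{"dp":[0,0,0],"rotation":[0,0,0],"jaw":0.2},{"dp":[0,0,0],"rotation":[0,0,0],"jaw":0.2},{"dp":[0,0,0],"rotation":[0,0,0],"jaw":0.2}]' 40
python3 -m pendant '[{"dp":[0,0,0],"rotation":[0,0,0.02],"jaw":0.2},{"dp":[0,0,0],"rotation":[0,0,0.04],"jaw":0.2},{"dp":[0,0,0],"rotation":[0,0,0.06],"jaw":0.2},{"dp":[0,0,0],"rotation":[0,0,0.08],"jaw":0.2},{"dp":[0,0,0],"rotation":[0,0,0.1],"jaw":0.2},{"dp":[0,0,0],"rotation":[0,0,0.1],"jaw":0.2}]'
python3 -c "
from go import *
plan(KC+.009*KN,knobR(55-36),1)
from bench import r; s=r.read_state(); print(s['joint_positions'].round(2),s['torque'])"
```

```text
time: 26.48
ee_pos: [0.5068, -0.0243, 0.0665]
eef_rot: [0.293, 0.947, 0.01, 0.131]
ft_force: [-4.6, -2.3, 5.4]
width: 0.0339
grip_force: 40.0
time: 27.22
ee_pos: [0.5068, -0.0243, 0.0665]
eef_rot: [0.572, 0.81, 0.05, 0.121]
ft_force: [-4.3, -1.8, 4.6]
width: 0.0342
grip_force: 40.0
dp [0.0, 0.002, 0.001] rot [0.0, -0.0, -0.0011]
[-1.35  0.09  1.32  2.21 -0.04  0.65  0.33] [-0.48914115  0.88684824 -0.18121827]
```

```bash
python3 -m pendant '[{"dp":[0,0,0],"rotation":[0,0,0.02],"jaw":0.2},{"dp":[0,0,0],"rotation":[0,0,0.04],"jaw":0.2},{"dp":[0,0,0],"rotation":[0,0,0.06],"jaw":0.2},{"dp":[0,0,0],"rotation":[0,0,0.08],"jaw":0.2},{"dp":[0,0,0],"rotation":[0,0,0.1],"jaw":0.2},{"dp":[0,0,0],"rotation":[0,0,0.12],"jaw":0.2},{"dp":[0,0,0],"rotation":[0,0,0.12],"jaw":0.2}]'
python3 -m pendant '[{"dp":[0,0,0],"rotation":[0,0,0.02],"jaw":0.2},{"dp":[0,0,0],"rotation":[0,0,0.04],"jaw":0.2},{"dp":[0,0,0],"rotation":[0,0,0.06],"jaw":0.2},{"dp":[0,0,0],"rotation":[0,0,0.08],"jaw":0.2},{"dp":[0,0,0],"rotation":[0,0,0.1],"jaw":0.2},{"dp":[0,0,0],"rotation":[0,0,0.125],"jaw":0.2},{"dp":[0,0,0],"rotation":[0,0,0.125],"jaw":0.2}]'
python3 -c "
from go import *
plan(KC+.009*KN,knobR(55-125),1)
from bench import r; s=r.read_state(); print(s['joint_positions'].round(2),s['torque'])"
```

```text
time: 28.1
ee_pos: [0.5069, -0.0244, 0.0665]
eef_rot: [0.829, 0.543, 0.091, 0.094]
ft_force: [-3.1, -2.6, 5.3]
width: 0.034
grip_force: 40.0
time: 28.98
ee_pos: [0.5069, -0.0244, 0.0665]
eef_rot: [0.974, 0.185, 0.12, 0.052]
ft_force: [-3.6, -2.0, 5.3]
width: 0.034
grip_force: 40.0
dp [0.002, -0.001, 0.001] rot [-0.0, -0.0, 0.0066]
[-1.36  0.1   1.33  2.21 -0.04  0.65 -1.2 ] [-0.66155113  0.99333234 -0.29849794]
```

```bash
python3 -m pendant '[{"dp":[0,0,0],"rotation":[0,0,0],"jaw":0.6},{"dp":[0,0,0],"rotation":[0,0,0],"jaw":1},{"dp":[0,0,0],"rotation":[0,0,0],"jaw":1},{"dp":[0,0,0],"rotation":[0,0,0],"jaw":1},{"dp":[0,0,-0.1],"rotation":[0,0,0],"jaw":1},{"dp":[0,0,-0.4],"rotation":[0,0,0],"jaw":1},{"dp":[0,0,-0.8],"rotation":[0,0,0],"jaw":1},{"dp":[0,0,-0.8],"rotation":[0,0,0],"jaw":1}]'
python3 go.py 1 .4388 -.035 .278 -76.5
```

```text
time: 29.98
ee_pos: [0.4781, -0.016, 0.1869]
eef_rot: [0.974, 0.185, 0.125, 0.051]
ft_force: [0.2, -0.3, -0.7]
width: 0.0868
grip_force: 0.0
dp [-0.147, 0.114, -0.647] rot [0.0207, -0.0376, 0.0221]
```

```bash
python3 -m pendant '[{"dp":[-0.147,0.114,-0.65],"rotation":[0.021,-0.0375,0.022],"jaw":1},{"dp":[-0.147,0.114,-0.65],"rotation":[0.021,-0.0375,0.022],"jaw":1},{"dp":[-0.147,0.114,-0.65],"rotation":[0.021,-0.0375,0.022],"jaw":1},{"dp":[-0.147,0.114,-0.65],"rotation":[0.021,-0.0375,0.022],"jaw":1},{"dp":[-0.147,0.114,-0.65],"rotation":[0.021,-0.0375,0.022],"jaw":1}]'
python3 knob.py k3; python3 ang.py k3; python3 -c "
from go import *
plan(KC+.12*KN,knobR(-68),1)"
```

```text
time: 30.6
ee_pos: [0.4372, -0.0353, 0.273]
eef_rot: [0.993, 0.118, -0.004, 0.001]
ft_force: [0.7, -0.0, -0.1]
width: 0.0869
grip_force: 0.0
cap 0 
knobtop 958 [ 0.5043 -0.0236  0.0832] [[0.4874, -0.0399, 0.0751], [0.5211, -0.0074, 0.0879]]
px 259 106
crop origin 199 61
n [-0.261  0.06   0.963] tilt 15.55 az 167.0 top h 0.027 rad 0.0185 C [ 0.5093 -0.0245  0.0576]
pointer dir -15.2 mean -19.6 55 0.0005 0.0173 tab -34.6 49 0.0303 0.043
clockwise to go: dir 19.4 mean 15.0
dp [0.304, -0.05, 0.662] rot [-0.0209, 0.0376, -0.0207]
```

View pics/k3.png

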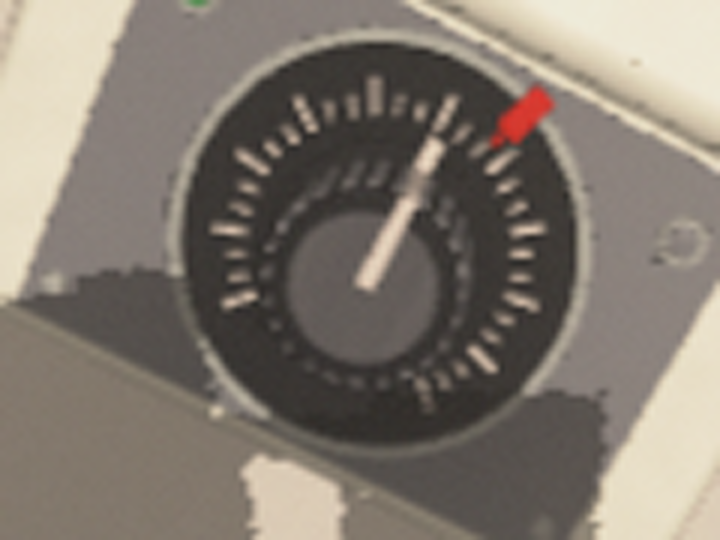

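The crop shows the pointer running from (362,289) up to its tip at (433,145). It is still short of the red tab, which spans (492,145) to (545,97).

```bash
cat > fine.py <<'E'
import sys,json
from ang import *
def fine(n,org,pts):
    c=np.load(n+".npz"); C,nn,ex,ey=analyse(c); K=c["mtx"]; o=c["T"][:3,3]
    def X(u,v,h):
        D=c["T"][:3,:3]@[(u-K[0,2])/K[0,0],(v-K[1,2])/K[1,1],1]; t=((C+h*nn-o)@nn)/(D@nn); d=o+D*t-C; return np.array([d@ex,d@ey])
    for k,(u,v,h) in pts.items():
        p=X(org[0]+(u-2.5)/6,org[1]+(v-2.5)/6,h); print(k,(p*1000).round(1),"r",(np.hypot(*p)*1000).round(1),"ang",np.degrees(np.arctan2(p[1],p[0])).round(1))
if __name__=="__main__":
    fine("k3",(199,61),dict(tip=(433,147,.002),top_in=(362,289,.027),top_out=(408,202,.027),tab_in=(495,145,.003),tab_mid=(525,115,.003),tab_out=(545,97,.003),dialL=(181,240,0),dialR=(587,240,0),dialT=(383,34,0),dialB=(378,449,0)))
    fine("k2",(199,64),dict(top_in=(365,289,.027),top_out=(270,294,.027),tab_mid=(526,118,.003)))
E
python3 fine.py
```

```text
n [-0.261  0.06   0.963] tilt 15.55 az 167.0 top h 0.027 rad 0.0185 C [ 0.5093 -0.0245  0.0576]
pointer dir -15.2 mean -19.6 55 0.0005 0.0173 tab -34.6 49 0.0303 0.043
clockwise to go: dir 19.4 mean 15.0
tip [21.6 -6.7] r 22.6 ang -17.2
top_in [-0.2 -0.8] r 0.8 ang -100.3
top_out [16.6 -5.4] r 17.4 ang -18.0
tab_in [ 24.8 -17.6] r 30.4 ang -35.5
tab_mid [ 31.1 -21.6] r 37.9 ang -34.8
tab_out [ 34.9 -24.3] r 42.5 ang -34.8
dialL [-6.9 36.5] r 37.2 ang 100.7
dialR [ 11.5 -38.6] r 40.3 ang -73.4
dialT [38.2  6.8] r 38.8 ang 10.1
dialB [-38.2  -9.5] r 39.3 ang -166.0
n [-0.26   0.06   0.964] tilt 15.48 az 167.1 top h 0.027 rad 0.0183 C [ 0.5091 -0.0247  0.0576]
pointer dir 109.2 mean 110.8 48 0.0005 0.0167 tab -33.7 49 0.0304 0.0426
clockwise to go: dir 142.9 mean 144.5
top_in [-0.2 -0.7] r 0.7 ang -106.6
top_out [-5.4 16. ] r 16.9 ang 108.7
tab_mid [ 31.3 -21.3] r 37.9 ang -34.2
```

```bash
sed -i 's/KC=np.array(.*KN=np/KC=np.array([.5092,-.0255,.0577]); KN=np/' go.py
python3 -m pendant '[{"dp":[0.304,-0.05,0.3],"rotation":[-0.021,0.0375,-0.021],"jaw":1},{"dp":[0.304,-0.05,0.66],"rotation":[-0.021,0.0375,-0.021],"jaw":1},{"dp":[0.304,-0.05,0.66],"rotation":[-0.021,0.0375,-0.021],"jaw":1},{"dp":[0.304,-0.05,0.66],"rotation":[-0.021,0.0375,-0.021],"jaw":1},{"dp":[0.304,-0.05,0.66],"rotation":[-0.021,0.0375,-0.021],"jaw":1}]'
python3 -c "
from go import *
plan(KC+.009*KN,knobR(-68),1)
from bench import r; print(r.read_state()['joint_positions'].round(2))"
```

```text
time: 31.28
ee_pos: [0.4817, -0.018, 0.1775]
eef_rot: [0.975, 0.18, 0.122, 0.052]
ft_force: [0.1, 0.0, 0.0]
width: 0.087
grip_force: 0.0
dp [-0.027, -0.008, 0.76] rot [0.0001, -0.0005, -0.0003]
[-1.18 -0.38  0.91  2.14  0.49  1.05 -1.69]
```

```bash
python3 -m pendant '[{"dp":[-0.027,-0.008,0.25],"rotation":[0,0,0],"jaw":1},{"dp":[-0.027,-0.008,0.5],"rotation":[0,0,0],"jaw":1},{"dp":[-0.027,-0.008,0.66],"rotation":[0,0,0],"jaw":1},{"dp":[-0.027,-0.008,0.73],"rotation":[0,0,0],"jaw":1},{"dp":[-0.027,-0.008,0.76],"rotation":[0,0,0],"jaw":1},{"dp":[-0.027,-0.008,0.76],"rotation":[0,0,0],"jaw":1}]'
python3 -c "
from go import *
plan(KC+.009*KN,knobR(-68),1)"
```

```text
time: 32.02
ee_pos: [0.5062, -0.0252, 0.0651]
eef_rot: [0.974, 0.182, 0.121, 0.053]
ft_force: [0.3, -0.7, -0.6]
width: 0.0873
grip_force: 0.0
dp [0.007, 0.002, -0.007] rot [0.0004, -0.0002, 0.0001]
```

```bash
python3 -m pendant '[{"dp":[0.004,0,-0.006],"rotation":[0,0,0],"jaw":0.6},{"dp":[0.004,0,-0.006],"rotation":[0,0,0],"jaw":0.45},{"dp":[0.004,0,-0.006],"rotation":[0,0,0],"jaw":0.2},{"dp":[0.004,0,-0.006],"rotation":[0,0,0],"jaw":0.2},{"dp":[0.004,0,-0.006],"rotation":[0,0,0],"jaw":0.2},{"dp":[0.004,0,-0.006],"rotation":[0,0,0],"jaw":0.2},{"dp":[0.004,0,-0.006],"rotation":[0,0,0],"jaw":0.2},{"dp":[0.004,0,-0.006],"rotation":[0,0,0],"jaw":0.2}]' 40
python3 -c "
from go import *
from bench import r;np.save('q0.npy',r.read_state()['eef_rot'])"
python3 -m pendant '[{"dp":[0,0,0],"rotation":[0,0,0.01],"jaw":0.2},{"dp":[0,0,0],"rotation":[0,0,0.02],"jaw":0.2},{"dp":[0,0,0],"rotation":[0,0,0.03],"jaw":0.2},{"dp":[0,0,0],"rotation":[0,0,0.04],"jaw":0.2},{"dp":[0,0,0],"rotation":[0,0,0.049],"jaw":0.2},{"dp":[0,0,0],"rotation":[0,0,0.049],"jaw":0.2},{"dp":[0,0,0],"rotation":[0,0,0.049],"jaw":0.2}]'
python3 -c "
from go import *
from bench import r;print(np.degrees((Ro.from_quat(np.load('q0.npy')).inv()*Ro.from_quat(r.read_state()['eef_rot'])).as_rotvec()))"
python3 -m pendant '[{"dp":[0,0,0],"rotation":[0,0,0],"jaw":0.6},{"dp":[0,0,0],"rotation":[0,0,0],"jaw":1},{"dp":[0,0,0],"rotation":[0,0,0],"jaw":1},{"dp":[0,0,0],"rotation":[0,0,0],"jaw":1},{"dp":[0,0,-0.1],"rotation":[0,0,0],"jaw":1},{"dp":[0,0,-0.4],"rotation":[0,0,0],"jaw":1},{"dp":[0,0,-0.8],"rotation":[0,0,0],"jaw":1},{"dp":[0,0,-0.8],"rotation":[0,0,0],"jaw":1}]'
python3 go.py 1 .4388 -.035 .278 -76.5
```

```text
time: 33.02
ee_pos: [0.5051, -0.0252, 0.0649]
eef_rot: [0.975, 0.181, 0.121, 0.053]
ft_force: [0.5, -3.9, 2.1]
width: 0.0339
grip_force: 40.0
time: 33.9
ee_pos: [0.5049, -0.0246, 0.0649]
eef_rot: [0.991, 0.031, 0.127, 0.033]
ft_force: [-0.1, -1.1, 2.2]
width: 0.0339
grip_force: 40.0
[ 4.72596291e-02 -4.24697709e-03  1.75418599e+01]
time: 34.9
ee_pos: [0.476, -0.0166, 0.1852]
eef_rot: [0.99, 0.03, 0.131, 0.031]
ft_force: [0.5, 0.4, 0.1]
width: 0.0866
grip_force: 0.0
dp [-0.088, 0.152, -0.655] rot [0.0147, -0.0404, -0.0277]
```

```bash
python3 -m pendant '[{"dp":[-0.09,0.15,-0.65],"rotation":[0.015,-0.04,-0.028],"jaw":1},{"dp":[-0.09,0.15,-0.65],"rotation":[0.015,-0.04,-0.028],"jaw":1},{"dp":[-0.09,0.15,-0.65],"rotation":[0.015,-0.04,-0.028],"jaw":1},{"dp":[-0.09,0.15,-0.65],"rotation":[0.015,-0.04,-0.028],"jaw":1},{"dp":[-0.09,0.15,-0.65],"rotation":[0.015,-0.04,-0.028],"jaw":1}]'
python3 knob.py k4; python3 ang.py k4
```

```text
time: 35.52
ee_pos: [0.4371, -0.0352, 0.2718]
eef_rot: [0.993, 0.118, -0.003, 0.002]
ft_force: [-0.2, 0.2, -0.2]
width: 0.0872
grip_force: 0.0
cap 0 
knobtop 960 [ 0.5042 -0.0237  0.0832] [[0.4872, -0.0398, 0.0753], [0.521, -0.0073, 0.088]]
px 259 107
crop origin 199 62
n [-0.26   0.06   0.964] tilt 15.45 az 167.0 top h 0.027 rad 0.0182 C [ 0.509  -0.0254  0.0576]
pointer dir -32.5 mean -31.9 52 0.001 0.0173 tab -33.1 51 0.0301 0.0427
clockwise to go: dir 0.6 mean 1.2
```

View pics/k4.png

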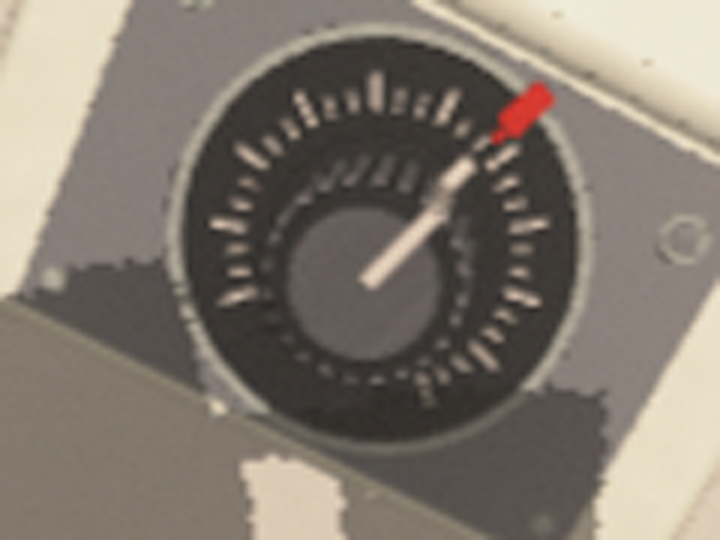

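The pointer tip at (472,160) now aims straight at the red tab's inner end at (497,137). It is within about 1° and has not run past. Next I check the bottle and the wand numerically, without another picture.

Run:
```python
from bench import camera,r
from h import *
for n in ("side","top"):
    c=camera(n); P=cloud(c); hsv=cv2.cvtColor(c["image"],cv2.COLOR_RGB2HSV)
    Q=P[near(P,.639,-.055,.04)&(P[...,2]>.19)&(P[...,2]<.205)]; print(n,"cap",len(Q),Q.mean(0).round(4) if len(Q) else "",cv2.minEnclosingCircle((Q[:,:2]*1000).astype(np.float32)) if len(Q) else "")
    b=(hsv[...,0]>100)&(hsv[...,0]<130)&(hsv[...,1]>120)&near(P,.6147,-.26,.08)&(P[...,2]>.1)&(P[...,2]<.26); print("wand",b.sum(),P[b].mean(0).round(3))
    Q=P[near(P,.6147,-.236,.045)&(P[...,2]>.085)&(P[...,2]<.096)];print("cup",len(Q),np.percentile(Q,[5,95],axis=0).round(3).tolist())
```

```text
side cap 55 [ 0.64   -0.0577  0.193 ] ((640.0647583007812, -56.46462631225586), 16.321147918701172)
wand 12 [ 0.615 -0.292  0.198]
cup 101 [[0.591, -0.266, 0.085], [0.64, -0.217, 0.092]]
top cap 157 [ 0.6386 -0.0526  0.1957] ((639.2679443359375, -52.838279724121094), 16.117965698242188)
wand 55 [ 0.615 -0.285  0.199]
cup 118 [[0.591, -0.26, 0.087], [0.639, -0.212, 0.094]]
```

The bottle is upright and centred to within about 2 mm, with its cap top at 0.196 m. The wand stands in the cup, and the cup has not moved.

```bash
python3 -c "
from bench import r; print(r.close_job())"
```

```text
the job is handed in; nothing more can be done
None
```

The job is done and handed in: the wand stands tip down in the cup, leaning on its rim; the bottle sits upright within about 2 mm of the plate's centre and is released; the knob was then turned until its pointer was within about 1° of the red tab, without passing it, at about 36 s of the 72 s allowed.

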